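# Lever open the flush lid of the press's die case with a palette knife

### The arm

A 7-joint arm with a two-finger parallel gripper is mounted at the origin on a cart in front of the work surface, level with it; the furniture and walls round the work are solid. World frame = base frame: x ahead of the robot, y to its left, z up, the work surface at z = 0. Lengths are in mm, angles in rad, forces in N, time in s.
With the tool pointing down it reaches from about 350 to 900 mm from the base axis. Payload 8.1 kg.
Tool frame: the origin (TCP) lies midway between the tips of the shut fingers; the grasp point (between the pads) lies 19 mm behind it; x points along the fingers, z is the direction in which the jaws open and shut, and the axes are right-handed (so a half turn about x gives the same grasp; the last joint's range is limited). The gripper opens to 92 mm and grips with 3 to 60 N. Pads are 19 mm wide; open, the fingers measure 130 mm over their backs; the gripper's body (75 mm by 190 mm) begins 47 mm behind the grasp point.
Start: joints at [-1.249, 0.434, 0.025, 1.573, -0.012, 1.134, -0.075], TCP at [257.614, 569.453, 226.742] pointing down, gripper open.
Joint ranges: [-2.62, 2.62], [-0.44, 2.09], [-1.27, 1.32], [0.08, 2.57], [-1.32, 4.46], [0.12, 2], [-2.74, 2.74]. Speed limits (rad/s): [2.22, 2.22, 3.01, 3.01, 3.14, 3.14, 3.14].

### API

Orientations are given as a unit quaternion [x, y, z, w].
In Python, from rig import r, viewer, job gives the robot as it stands. The module is installed in compiled form; this text tells all that it offers.
- The arm moves only by the shell command python3 -m inch 'ROWS'. ROWS is JSON, a list of rows, each an object of numbers: "dx", "dy", "dz": the shift along the tool's x, y, z in m; "yaw": the turn about the tool's x in rad; "gripper": the closure, from 0 (fully open) to 1 (shut). In form: [{"dx": .., "dy": .., "dz": .., "yaw": .., "gripper": ..}, ...]. A call has 1 to 20 rows; each row shifts and turns the pose as measured when the row begins, along the tool's axes as they then stand; what a row does not reach is not made up. A row lasts 1/10 s, in which the tool goes at most 50 mm and 8.59 degrees, less where a joint would pass 70% of its speed; a pose out of reach is approached as far as the arm can. A call with a gripper value outside its range is refused whole. The fingers move at their own pace and stop on an object; the grip force is fixed at half the most. Time passes only in rows, so rows that do not move let the fingers close. It gives the time, the measured TCP pose, the force and the opening at its end, in the units of the state.
- r.observe(): the state, without advancing time (a new reading comes with each control period).
- viewer.camera(name): name is "side" or "top" or "wrist"; returns a dict with "img" (480x640x3 uint8, blue, green, red), "z_map" (480x640 float32, mm along the optical axis (not along the pixel's ray), 0 where there is no reading), "fx", "fy", "cx", "cy" (pixels), "dist" ([k1, k2, p1, p2, k3] as OpenCV has them; the pictures are not rectified), "cam_to_world" (4x4, takes a point from camera to world coordinates). Camera axes: x right, y down, z forward; pixel columns grow to the right and rows downward; lengths in mm; the calibration is good to about 2 mm. A picture is of the moment at which its call begins.
- job.job_done(): hands the job in, once; it reports no verdict.
The state is a dict: "clock": time; "joint_pos": joint angles; "dq": joint speeds; "effort": joint torques, N m; "tool_pos": TCP position; "tool_rot": TCP orientation; "force": force on the tool from outside, world axes, zero at the start; "moment": the same for the moment, N m; "grip_width": finger opening in mm.
Only numpy, scipy, OpenCV 4.12 (cv2) and the standard library are available. Lean on these libraries where they do the work, as an engineer would, in place of code of your own. Each camera call takes 0.05 s, during which the arm holds its last target.

### The job

The dies for the lever press are shut in the blue-grey steel case, whose flush lid is snapped down on spring catches. Take the palette knife from its wooden rest, slip the tip of its blade slantwise down into the slot at the lid's front edge, at an end that is not choked with dried clay, lever the lid up gently over the front rim until it springs free, and swing it back with the blade until it stands fully open by itself; do not force the blade, and keep the gripper itself off the case. Then lay the knife back in its rest, and leave the case and the other things on the table where they are.

Things in the scene. Friction and masses are not known exactly. Their poses are not given: they have to be found in the camera images.
- die_case: blue-grey steel case, 124 mm deep (x), 180 mm wide (y), 52 mm high, 3.4 kg, loose on rubber feet. Origin: centre of its underside; x points from front to back (hinge side), z up. Walls 4 mm thick, rims at z = 52 mm; the lid lies inside them, flush. Behind the front wall it is empty for 38 mm down to z = 9 mm, then a wooden tray with brass dies, 35 mm high
- slot_edge (a point): middle of the front wall's upper inner edge (case frame -58, 0, 52 mm): the fulcrum, running along the case's y. The gap round the lid is 1 mm, but here, from y = -55 to +55 mm, is a pry slot: the lid's edge stands 12 mm behind this edge. Hard pale dried clay chokes 56 mm of the slot's length, somewhere between its ends; 27 mm or more is open at one end of the slot or at both
- case_hinge (a point): middle of the lid's hinge axis (case frame: 59, 0, 50 mm); the axis runs along the case's y
- case_lid (a joint): lid angle: 0 shut, grows as it opens up and back, 1.95 rad is fully open at its stop; past about 1.6 it falls open by itself, below that it falls shut. A plate 4 mm thick, 170 mm wide, 0.2 kg. Two sprung catches at its front corners hold it with about 10 N at the slot until its front has risen about 6 mm; then it is free (let go, it rests ajar, its front 10 mm up)
- knife: stiff palette knife, 192 mm long, 0.11 kg: walnut handle 94 mm long, 18 mm wide (y), 14 mm high (z); flat steel blade 20 mm wide, 2 mm thick with a round end, in the middle plane of the handle. Origin: on the middle line of handle and blade, at the place to grip; x points to the tip (tip at x = 137 mm, butt at -55 mm, blade from 47 mm), z is across the flat of the blade
- knife_tip (a point): tip of the blade, on its middle plane
- knife_rest: light wooden tool rest, fixed: two cradles 11 mm thick at x = -45 and +35 mm, 56 mm wide, 40 mm high, each with a notch 27 mm wide, floor at z = 26 mm, joined by a low bar 12 mm wide, 9 mm high. Origin: centre of its underside under the knife; x runs along the lying knife to its tip. The handle lies level in both notches, knife origin about 33 mm above this one
- enamel_mug: bystander: pale blue enamel mug with a handle, 85 x 112 x 79 mm, origin at its foot
- oxide_jar: bystander: round red-brown plastic jar with black lid, 58 mm across, 76 mm high, origin at its foot
- slip_cup: bystander: small bisque cup, 68 mm across, 64 mm high, origin at its foot
- bead_roller: bystander: grooved wooden board lying flat, 60 x 120 x 14 mm, origin at the centre of its underside; long side along its y
Things that resemble listed ones, but are neither listed nor needed, are in the scene too. Of the things that look like the die_case, take the one that is farthest from the robot's base at the start.

How it is judged (in metres and radians):
On the way, in this order (a step that is already met when the one before it is completed fails the run):
1. the lid has sprung off its catches and is lifted by the knife (lid angle 0.12 to 1.2 rad, the knife touching the case or its lid) (value of joint case_lid between 0.12 and 1.2 rad and contact force between knife and die_case above 0.2 N), for 0.1 s.
2. the lid stands fully open (over 1.8 rad) (value of joint case_lid above 1.8 rad), for 0.2 s.
At the end, for the whole second after the job is handed in: The lid stands open by more than 1.8 rad; the knife lies at rest, level in both notches of its rest (within 25 mm along it, 9 mm across and 6 mm in height of its place, in line within 8 degrees, either way round); the case is still and within 25 mm of where it stood (value of joint case_lid above 1.8 rad and linear speed of each of knife, die_case below 0.01 m/s and x of knife in the frame of knife_rest between -0.025 and 0.025 m and y of knife in the frame of knife_rest between -0.009 and 0.009 m and z of knife in the frame of knife_rest between 0.027 and 0.039 m and angle between the x axis of knife and the x axis of knife_rest, either way round below 0.14 rad); the robot touches nothing.
It fails at once if the blade is forced: the knife presses on the case or its lid with more than 40 N (contact force between knife and die_case above 40 N).
It fails at once if fingers or arm touch the case or its lid with more than 3 N (contact force between any of the fingers, the arm and die_case above 3 N).
It fails at once if the case is shoved more than 25 mm (distance of die_case from where it was at the start of the episode above 0.025 m).
It fails at once if a bystander is moved more than 20 mm (distance of any of enamel_mug, oxide_jar, slip_cup, bead_roller from where it was at the start of the episode above 0.02 m).
It also fails if it takes over 72 s, if anything falls off the work surface, if the arm or the gripper's body presses on something with over 40 N, if the wrist force passes 120 N, or if a joint passes its speed limit or range.

## Working session

There is one attempt and no reset: what is moved stays moved. The work goes in short steps, Python scripts to look and compute and a shell command to move; the robot and the scene stay as the last step left them, time stands still between calls to the robot, and variables do not carry over. Pictures are saved under pics/ and viewed, and the job is handed in when it is done.

```bash
mkdir -p pics; ls; cat > h.py <<'E'
import numpy as np, cv2
from rig import r, viewer, job
from scipy.spatial.transform import Rotation as R
def shot(n,fn):
    c=viewer.camera(n); cv2.imwrite('pics/'+fn+'.png',c['img']); np.savez('pics/'+fn+'.npz',**{k:np.array(v) for k,v in c.items()}); return c
def load(fn): return dict(np.load('pics/'+fn+'.npz'))
def cloud(c):
    z=c['z_map']; v,u=np.mgrid[:480,:640]
    K=np.array([[float(c['fx']),0,float(c['cx'])],[0,float(c['fy']),float(c['cy'])],[0,0,1]])
    p=cv2.undistortPoints(np.stack([u,v],-1).reshape(-1,1,2).astype(np.float64),K,np.array(c['dist'],float)).reshape(480,640,2)
    P=np.concatenate([p*z[...,None],z[...,None]],-1)
    T=np.array(c['cam_to_world']); W=P@T[:3,:3].T+T[:3,3]; W[z==0]=np.nan; return W
def ray(c,u,v,zw):
    K=np.array([[float(c['fx']),0,float(c['cx'])],[0,float(c['fy']),float(c['cy'])],[0,0,1]])
    p=cv2.undistortPoints(np.array([[[u,v]]],float),K,np.array(c['dist'],float))[0,0]
    T=np.array(c['cam_to_world']); d=T[:3,:3]@np.array([p[0],p[1],1]); return T[:3,3]+d*(zw-T[2,3])/d[2]
def proj(c,P):
    K=np.array([[float(c['fx']),0,float(c['cx'])],[0,float(c['fy']),float(c['cy'])],[0,0,1]])
    T=np.linalg.inv(np.array(c['cam_to_world'])); 
    return cv2.projectPoints(np.array(P,float).reshape(-1,3),cv2.Rodrigues(T[:3,:3])[0],T[:3,3],K,np.array(c['dist'],float))[0][:,0]
E
python3 - <<'E'
from h import *
s=r.observe(); print(s)
for n in ('top','side','wrist'):
    c=shot(n,n+'0'); print(n,c['fx'],np.round(c['cam_to_world'],3).tolist())
s=r.observe(); print(R.from_quat(s['tool_rot']).as_matrix().round(3))
E
```

```text
pics
{'clock': 0.0, 'joint_pos': array([-1.24853359,  0.43521937,  0.02492705,  1.57410111, -0.01161266,
        1.13397971, -0.0751077 ]), 'dq': array([-0.00255176,  0.001481  ,  0.00117034, -0.00135848,  0.00259369,
        0.00199881,  0.00093199]), 'effort': array([-5.13085488e-04, -6.67874336e+01,  9.84376296e-01, -3.14445019e+01,
       -6.05352013e-02,  4.29682026e-02,  1.13651697e-04]), 'tool_pos': array([257.43596205, 568.95907066, 225.94511797]), 'tool_rot': array([-0.38366147,  0.59462874,  0.38299773,  0.59374513]), 'force': array([ 0.62289562, -0.64164125, -0.01877588]), 'moment': array([ 0.02498823,  0.01615417, -0.01941518]), 'grip_width': 91.499605319526}
top 575.286919888989 [[0.012, -0.987, 0.162, 283.635], [-1.0, -0.011, 0.007, -51.336], [-0.005, -0.162, -0.987, 1611.355], [0.0, 0.0, 0.0, 1.0]]
side 540.6290553137801 [[0.891, -0.175, 0.419, -81.829], [-0.454, -0.346, 0.821, -1272.497], [0.001, -0.922, -0.388, 658.63], [0.0, 0.0, 0.0, 1.0]]
wrist 381.12619526758544 [[0.413, 0.874, 0.256, 186.746], [0.911, -0.396, -0.117, 599.414], [-0.001, 0.282, -0.959, 383.314], [0.0, 0.0, 0.0, 1.0]]
[[-0.    -0.911  0.412]
 [-0.001  0.412  0.911]
 [-1.    -0.    -0.001]]
```

View pics/top0.png

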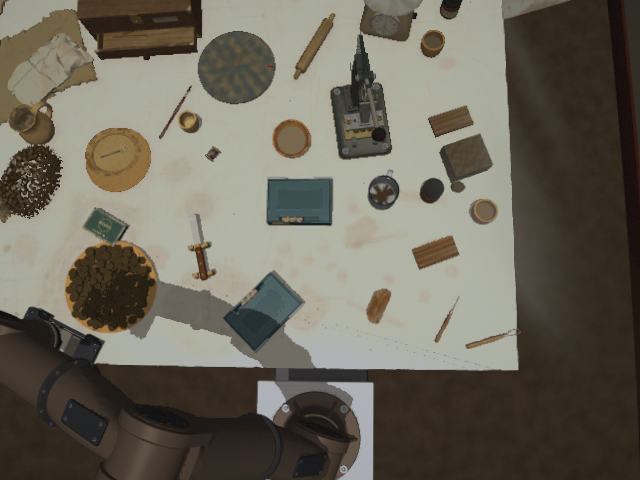

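View pics/side0.png

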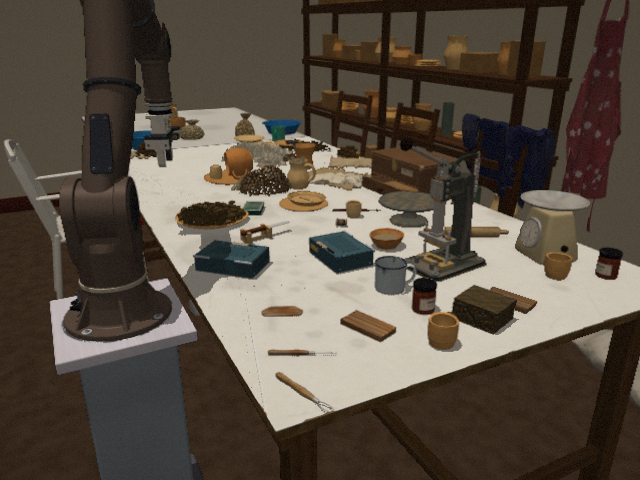

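View pics/wrist0.png

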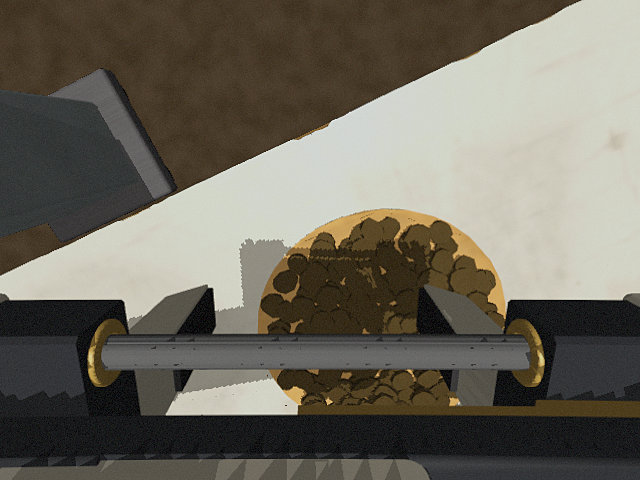

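```bash
python3 - <<'E'
from h import *
c=load('top0'); W=cloud(c)
im=c['img']
a=cv2.resize(im[165:240,245:355],None,fx=7,fy=7,interpolation=cv2.INTER_CUBIC)
cv2.imwrite('pics/casez.png',a)
a=cv2.resize(im[205:290,165:240],None,fx=7,fy=7,interpolation=cv2.INTER_CUBIC); cv2.imwrite('pics/knifez.png',a)
for u,v in [(300,200),(268,180),(332,180),(332,223),(268,223),(196,216),(205,275),(201,245),(209,275)]: print(u,v,W[v,u].round(1))
E
```

```text
300 200 [646.3  49.1  50.2]
268 180 [704.  140.7  46. ]
332 180 [719.7 -38.8  -5.5]
332 223 [591.4 -40.3   2.2]
268 223 [581.4 137.1  44.1]
196 216 [606.9 349.    5.8]
205 275 [434.2 306.   45. ]
201 245 [520.1 325.5  26.4]
209 275 [437.8 302.9   9.1]
```

View pics/casez.png

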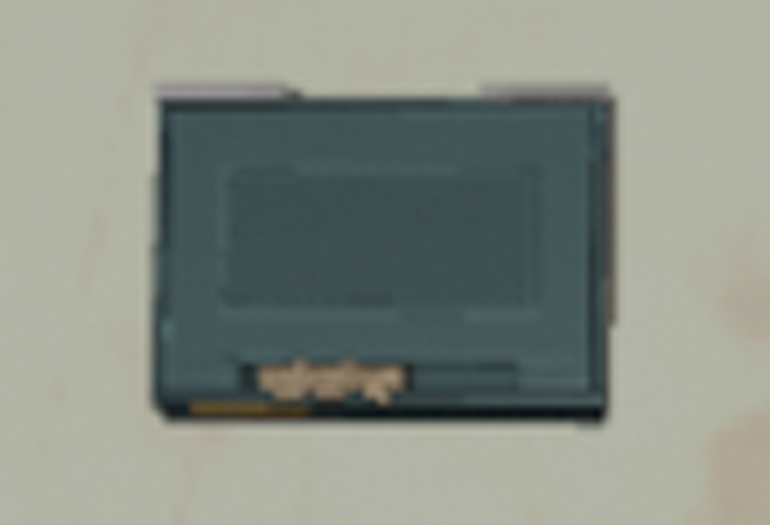

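View pics/knifez.png

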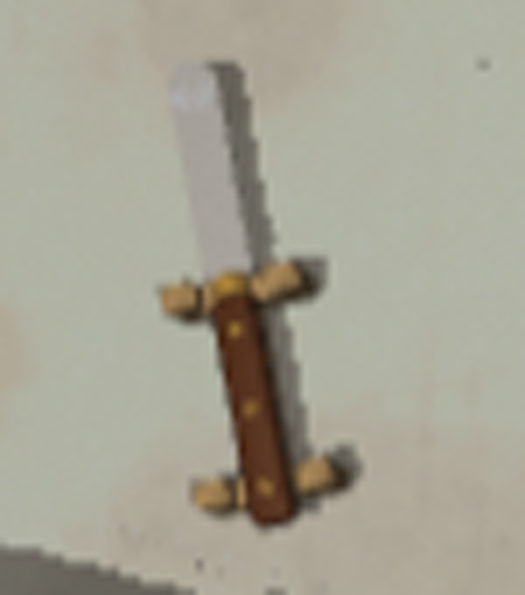

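```bash
python3 - <<'E'
from h import *
c=load('top0'); W=cloud(c)
z=lambda x,y,x0,y0:(x0+(x+.5)/7-.5,y0+(y+.5)/7-.5)
for n,p,h in [('butt',(272,522),33),('tip',(190,63),34),('fcr L',(180,298),40),('fcr R',(278,282),40),('rcrL',(213,494),40),('rcrR',(322,472),40)]:
    print(n,ray(c,*z(*p,165,205),h).round(1))
for n,p in [('FL',(155,405)),('FR',(607,400)),('BL',(160,100)),('BR',(608,98)),('slotL',(240,392)),('slotR',(518,389)),('clayR',(412,390)),('clayL',(255,390))]:
    print(n,ray(c,*z(*p,245,165),52).round(1))
for u in (180,210,240,400): 
    col=W[300:380,u]; print(u,[(300+i,col[i].round(0).tolist()) for i in range(50,80,3)])
# height map
H=np.nan_to_num(W[...,2]); print([ (u,v,W[v,u].round(0).tolist()) for u,v in [(110,285),(150,290),(105,225),(237,60),(515,300),(513,200),(263,310)]])
E
```

```text
butt [423.8 312.6  33. ]
tip [608.  354.5  34. ]
fcr L [511.7 352.   40. ]
fcr R [518.6 313.1  40. ]
rcrL [433.9 334.9  40. ]
rcrR [443.2 292.1  40. ]
FL [581.4 139.7  52. ]
FR [585.4 -38.7  52. ]
BL [705.7 141.6  52. ]
BR [708.3 -37.6  52. ]
slotL [587.  106.3  52. ]
slotR [589.4  -3.5  52. ]
clayR [588.6  38.3  52. ]
clayL [587.9 100.4  52. ]
180 [(350, [229.0, 378.0, -5.0]), (353, [220.0, 377.0, -2.0]), (356, [212.0, 376.0, 2.0]), (359, [204.0, 377.0, -4.0]), (362, [196.0, 376.0, -2.0]), (365, [188.0, 376.0, -4.0]), (368, [131.0, 572.0, -746.0]), (371, [119.0, 575.0, -760.0]), (374, [107.0, 573.0, -755.0]), (377, [95.0, 573.0, -756.0])]
210 [(350, [230.0, 292.0, 6.0]), (353, [222.0, 294.0, -6.0]), (356, [214.0, 292.0, 0.0]), (359, [206.0, 292.0, 1.0]), (362, [198.0, 291.0, 6.0]), (365, [189.0, 292.0, -2.0]), (368, [133.0, 451.0, -753.0]), (371, [122.0, 449.0, -745.0]), (374, [110.0, 449.0, -747.0]), (377, [97.0, 451.0, -758.0])]
240 [(350, [232.0, 210.0, -3.0]), (353, [224.0, 209.0, 5.0]), (356, [216.0, 209.0, 3.0]), (359, [207.0, 210.0, -4.0]), (362, [199.0, 209.0, -3.0]), (365, [191.0, 208.0, 4.0]), (368, [135.0, 331.0, -761.0]), (371, [124.0, 328.0, -747.0]), (374, [112.0, 329.0, -754.0]), (377, [100.0, 328.0, -751.0])]
400 [(350, [237.0, -232.0, -1.0]), (353, [229.0, -233.0, -8.0]), (356, [221.0, -233.0, -3.0]), (359, [213.0, -232.0, 4.0]), (362, [205.0, -232.0, -1.0]), (365, [197.0, -232.0, 4.0]), (368, [189.0, -232.0, -1.0]), (371, [132.0, -316.0, -752.0]), (374, [120.0, -317.0, -755.0]), (377, [108.0, -317.0, -757.0])]
[(110, 285, [405.0, 581.0, 17.0]), (150, 290, [393.0, 465.0, 19.0]), (105, 225, [575.0, 607.0, 19.0]), (237, 60, [1048.0, 237.0, 85.0]), (515, 300, [378.0, -555.0, 5.0]), (513, 200, [845.0, -802.0, -758.0]), (263, 310, [341.0, 143.0, 51.0])]
```

```bash
python3 -m inch '[{"dy":-0.043,"dz":-0.019},{"dy":-0.043,"dz":-0.019},{"dy":-0.043,"dz":-0.019},{"dy":-0.043,"dz":-0.019},{"dy":-0.043,"dz":-0.019},{"dy":-0.043,"dz":-0.019},{"dy":-0.043,"dz":-0.019}]'
python3 -m inch '[{"yaw":0.145},{"yaw":0.145},{"yaw":0.145},{"yaw":0.145},{"yaw":0.145},{"yaw":0.145},{"yaw":0.145},{"yaw":0.145},{"yaw":0.145},{"yaw":0.145},{"yaw":0.145},{"yaw":0.145},{"yaw":0.145},{"yaw":0.145},{"yaw":0.145},{"yaw":0.145},{"yaw":0.145}]'
cat >> h.py <<'E'
def st(goal=None,az=None):
    s=r.observe(); M=R.from_quat(s['tool_rot']).as_matrix(); p=np.array(s['tool_pos'])
    zaz=np.degrees(np.arctan2(M[1,2],M[0,2]))
    print('t',round(s['clock'],2),'p',p.round(1),'zaz',zaz.round(2),'tilt',np.degrees(np.arccos(-M[2,0])).round(2),'q',np.round(s['joint_pos'],2),'F',np.round(s['force'],1),'M',np.round(s['moment'],2),'w',round(s['grip_width'],1))
    if goal is not None: print(' tool delta mm',(M.T@(np.array(goal)-p)).round(1))
    if az is not None: print(' yaw',round(float(np.radians((zaz-az+180)%360-180)),4))
    return s,M,p
E
python3 - <<'E'
from h import *
st(); shot('wrist','w1')
E
```

```text
t 0.15 p [257.4 569.1 226.1] zaz 65.66 tilt 0.07 q [-1.25  0.44  0.02  1.57 -0.01  1.13 -0.08] F [-0.8  0.2  0.6] M [-0.03 -0.03 -0.03] w 91.8invalid input at $[0]: expected keys dx, dy, dz, yaw, gripper
invalid input at $[0]: expected keys dx, dy, dz, yaw, gripper
```

View pics/w1.png

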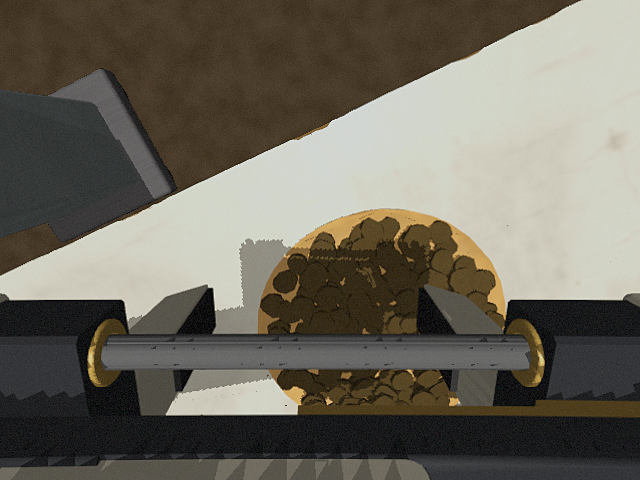

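```bash
python3 -m inch '[{"dx":0,"dy":-0.043,"dz":-0.019,"yaw":0,"gripper":0},{"dx":0,"dy":-0.043,"dz":-0.019,"yaw":0,"gripper":0},{"dx":0,"dy":-0.043,"dz":-0.019,"yaw":0,"gripper":0},{"dx":0,"dy":-0.043,"dz":-0.019,"yaw":0,"gripper":0},{"dx":0,"dy":-0.043,"dz":-0.019,"yaw":0,"gripper":0},{"dx":0,"dy":-0.043,"dz":-0.019,"yaw":0,"gripper":0},{"dx":0,"dy":-0.043,"dz":-0.019,"yaw":0,"gripper":0}]'
python3 -m inch '[{"dx":0,"dy":0,"dz":0,"yaw":0.145,"gripper":0},{"dx":0,"dy":0,"dz":0,"yaw":0.145,"gripper":0},{"dx":0,"dy":0,"dz":0,"yaw":0.145,"gripper":0},{"dx":0,"dy":0,"dz":0,"yaw":0.145,"gripper":0},{"dx":0,"dy":0,"dz":0,"yaw":0.145,"gripper":0},{"dx":0,"dy":0,"dz":0,"yaw":0.145,"gripper":0},{"dx":0,"dy":0,"dz":0,"yaw":0.145,"gripper":0},{"dx":0,"dy":0,"dz":0,"yaw":0.145,"gripper":0}]'
python3 - <<'E'
from h import *
st((478,324,200),-76)
E
```

```text
clock: 0.9
tool_pos: [477.7, 323.6, 223.8]
tool_rot: [-0.387, 0.592, 0.389, 0.59]
force: [0.5, 0.9, -0.2]
grip_width: 92.0
clock: 1.7
tool_pos: [485.0, 311.5, 222.9]
tool_rot: [0.012, 0.708, -0.015, 0.706]
force: [0.1, -0.3, 0.5]
grip_width: 91.9
t 1.7 p [485.  311.5 222.9] zaz -2.22 tilt 0.28 q [-0.94  0.37  0.38  1.72 -0.15  1.09 -0.55] F [ 0.1 -0.3  0.5] M [-0.05  0.   -0.  ] w 91.9
 tool delta mm [22.8 12.4 -7.4]
 yaw 1.2877
```

```bash
python3 -m inch '[{"dx":0,"dy":0.012,"dz":-0.007,"yaw":0.143,"gripper":0},{"dx":0,"dy":0,"dz":0,"yaw":0.143,"gripper":0},{"dx":0,"dy":0,"dz":0,"yaw":0.143,"gripper":0},{"dx":0,"dy":0,"dz":0,"yaw":0.143,"gripper":0},{"dx":0,"dy":0,"dz":0,"yaw":0.143,"gripper":0},{"dx":0,"dy":0,"dz":0,"yaw":0.143,"gripper":0},{"dx":0,"dy":0,"dz":0,"yaw":0.143,"gripper":0},{"dx":0,"dy":0,"dz":0,"yaw":0.143,"gripper":0},{"dx":0,"dy":0,"dz":0,"yaw":0.143,"gripper":0}]'
python3 - <<'E'
from h import *
st((478,324,200),-76);shot('wrist','w2')
E
```

```text
clock: 2.6
tool_pos: [476.7, 324.2, 221.6]
tool_rot: [0.447, 0.546, -0.452, 0.545]
force: [0.6, 1.1, -0.7]
grip_width: 91.5
t 2.6 p [476.7 324.2 221.6] zaz -78.93 tilt 0.44 q [-1.18  0.41  0.69  1.73 -0.29  1.1  -1.77] F [ 0.6  1.1 -0.7] M [-0.09  0.16 -0.02] w 91.5
 tool delta mm [21.6  1.4  0.4]
 yaw -0.0511
```

View pics/w2.png

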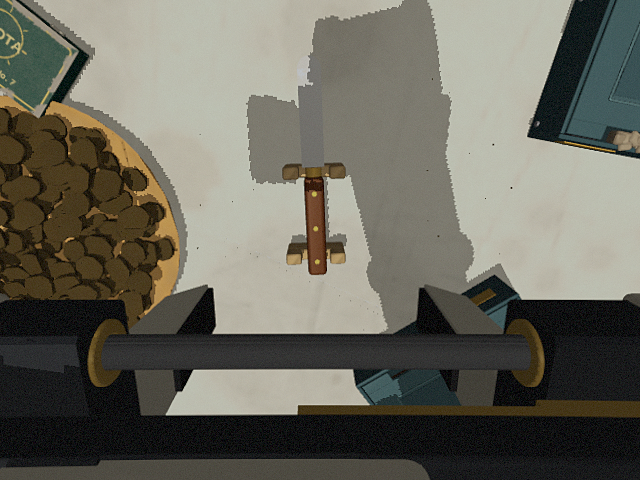

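```bash
python3 - <<'E'
from h import *
c=load('w2'); print(c['cam_to_world'].round(2).tolist())
for n,u,v,h in [('butt',317,274,33),('buttTop',317,274,40),('rivet',316,228,40),('rivet',318,262,40),('rivet',314,194,40),('tip',304,56,34),('bladeL mid',300,110,34),('bladeR',323,110,34),('crFL',284,171,40),('crFR',345,169,40),('crRL',288,255,40),('crRR',345,253,40)]:
    print(n,ray(c,u,v,h).round(1))
W=cloud(c)
for u,v in [(316,228),(310,120),(290,170),(400,290)]: print(W[v,u])
c=load('top0')
E
```

```text
[[0.19, -0.94, -0.28, 550.79], [-0.98, -0.18, -0.06, 338.37], [0.0, 0.29, -0.96, 378.38], [0.0, 0.0, 0.0, 1.0]]
butt [419.4 310.2  33. ]
buttTop [422.  310.8  40. ]
rivet [466.1 320.3  40. ]
rivet [434.1 312.2  40. ]
rivet [496.4 328.1  40. ]
tip [605.  357.4  34. ]
bladeL mid [563.6 353.2  34. ]
bladeR [567.3 334.   34. ]
crFL [511.2 357.7  40. ]
crFR [523.1 305.6  40. ]
crRL [435.5 341.1  40. ]
crRR [447.6 289.1  40. ]
[465.8673819  320.29788108  39.15332934]
[557.33304742 343.39042538  32.73147984]
[513.00466297 352.74386779  39.1021109 ]
[405.09710702 215.81566593  -1.77266601]
```

```bash
python3 -m inch '[{"dx":0.04,"dy":-0.0025,"dz":0,"yaw":-0.046,"gripper":0},{"dx":0.04,"dy":0,"dz":0,"yaw":0,"gripper":0},{"dx":0.04,"dy":0,"dz":0,"yaw":0,"gripper":0},{"dx":0.02,"dy":0,"dz":0,"yaw":0,"gripper":0},{"dx":0,"dy":0,"dz":0,"yaw":0,"gripper":0}]'
python3 - <<'E'
from h import *
st((474,324,14),-76.2);shot('wrist','w3')
E
```

```text
clock: 3.15
tool_pos: [474.0, 325.1, 78.0]
tool_rot: [0.433, 0.558, -0.436, 0.557]
force: [-0.4, 0.5, 0.3]
grip_width: 91.7
t 3.15 p [474.  325.1  78. ] zaz -75.8 tilt 0.24 q [-1.09  0.57  0.57  1.89 -0.42  0.81 -1.62] F [-0.4  0.5  0.3] M [-0.05  0.1  -0.05] w 91.7
 tool delta mm [64.  0.  1.]
 yaw 0.0071
```

View pics/w3.png

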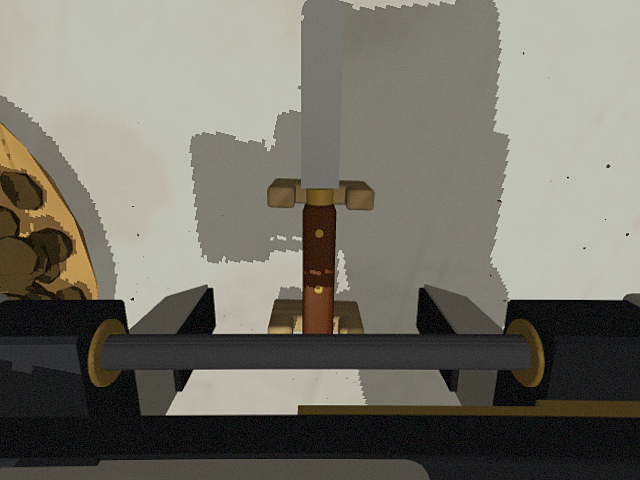

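```bash
python3 -m inch '[{"dx":0.025,"dy":0,"dz":0.001,"yaw":0,"gripper":0},{"dx":0.025,"dy":0,"dz":0,"yaw":0,"gripper":0},{"dx":0.014,"dy":0,"dz":0,"yaw":0,"gripper":0},{"dx":0.001,"dy":0,"dz":0,"yaw":0,"gripper":0}]'
python3 - <<'E'
from h import *
st((474,324,14),-76.2)
c=load('w3')
for n,u,v,h in [('butt?',317,290,40),('rivet',319,233,40),('collar front',319,187,37),('collar back',319,205,40),('FL',281,192,40),('FR',361,193,40)]: print(n,ray(c,u,v,h).round(1))
for n,u,v,h in [('FL0',269,181,40),('FR0',372,182,40)]: print(n,ray(c,u,v,h).round(1))
E
```

```text
clock: 3.6
tool_pos: [478.7, 327.4, 18.4]
tool_rot: [0.435, 0.559, -0.43, 0.559]
force: [0.0, 0.5, -0.3]
grip_width: 91.6
t 3.6 p [478.7 327.4  18.4] zaz -75.47 tilt 0.38 q [-1.04  0.66  0.51  1.92 -0.49  0.68 -1.55] F [ 0.   0.5 -0.3] M [-0.07  0.16 -0.04] w 91.6
 tool delta mm [ 4.3 -5.4  2.2]
 yaw 0.0128
butt? [464.9 321.3  40. ]
rivet [496.8 328.3  40. ]
collar front [519.9 334.1  37. ]
collar back [511.3 332.   40. ]
FL [513.1 352.5  40. ]
FR [522.6 312.6  40. ]
FL0 [517.1 359.7  40. ]
FR0 [529.4 308.8  40. ]
```

```bash
python3 -m inch '[{"dx":0.004,"dy":-0.005,"dz":0.002,"yaw":0.012,"gripper":0},{"dx":0,"dy":0,"dz":0,"yaw":0,"gripper":0.5},{"dx":0,"dy":0,"dz":0,"yaw":0,"gripper":1},{"dx":0,"dy":0,"dz":0,"yaw":0,"gripper":1},{"dx":0,"dy":0,"dz":0,"yaw":0,"gripper":1},{"dx":0,"dy":0,"dz":0,"yaw":0,"gripper":1},{"dx":0,"dy":0,"dz":0,"yaw":0,"gripper":1},{"dx":0,"dy":0,"dz":0,"yaw":0,"gripper":1}]'
python3 - <<'E'
from h import *
st((474,324,14),-76.2)
E
```

```text
clock: 4.4
tool_pos: [476.5, 325.9, 18.9]
tool_rot: [0.441, 0.556, -0.431, 0.557]
force: [0.5, 0.2, 0.9]
grip_width: 40.4
t 4.4 p [476.5 325.9  18.9] zaz -76.14 tilt 0.77 q [-1.04  0.65  0.51  1.93 -0.5   0.67 -1.56] F [0.5 0.2 0.9] M [-0.09  0.24  0.02] w 40.4
 tool delta mm [ 4.9 -3.   1.3]
 yaw 0.0011
```

```bash
python3 -m inch '[{"dx":0.006,"dy":-0.002,"dz":0.001,"yaw":0,"gripper":1},{"dx":0,"dy":0,"dz":0,"yaw":0,"gripper":1},{"dx":0,"dy":0,"dz":0,"yaw":0,"gripper":1},{"dx":0,"dy":0,"dz":0,"yaw":0,"gripper":1},{"dx":0,"dy":0,"dz":0,"yaw":0,"gripper":1}]'
python3 - <<'E'
from h import *
s,M,p=st((474,324,14),-76.2); print(M.round(4))
E
```

```text
clock: 4.9
tool_pos: [474.7, 324.4, 12.3]
tool_rot: [0.441, 0.556, -0.431, 0.557]
force: [-0.1, 0.3, 0.8]
grip_width: 17.4
t 4.9 p [474.7 324.4  12.3] zaz -76.14 tilt 0.76 q [-1.03  0.66  0.5   1.94 -0.5   0.65 -1.55] F [-0.1  0.3  0.8] M [-0.09  0.28  0.  ] w 17.4
 tool delta mm [-1.7 -0.8  0.2]
 yaw 0.001
[[ 0.009   0.9709  0.2395]
 [ 0.0098  0.2394 -0.9709]
 [-0.9999  0.0111 -0.0074]]
```

```bash
python3 -m inch '[{"dx":-0.03,"dy":0,"dz":0,"yaw":0,"gripper":1},{"dx":-0.04,"dy":0,"dz":0,"yaw":0,"gripper":1},{"dx":-0.04,"dy":0,"dz":0,"yaw":0,"gripper":1},{"dx":0,"dy":-0.03,"dz":0,"yaw":0,"gripper":1},{"dx":0,"dy":-0.045,"dz":-0.01,"yaw":0,"gripper":1},{"dx":0,"dy":-0.045,"dz":-0.03,"yaw":0,"gripper":1},{"dx":0,"dy":-0.045,"dz":-0.03,"yaw":0,"gripper":1},{"dx":0,"dy":0,"dz":0,"yaw":0,"gripper":1}]'
python3 - <<'E'
from h import *
s,M,p=st(); shot('wrist','w4')
E
```

```text
clock: 5.7
tool_pos: [297.1, 349.1, 123.5]
tool_rot: [0.441, 0.556, -0.433, 0.557]
force: [0.0, -0.2, -0.4]
grip_width: 17.5
t 5.7 p [297.1 349.1 123.5] zaz -76.29 tilt 0.64 q [-1.51  0.33  0.66  2.14 -0.29  0.75 -1.99] F [ 0.  -0.2 -0.4] M [-0.04  0.17 -0.02] w 17.5
```

View pics/w4.png

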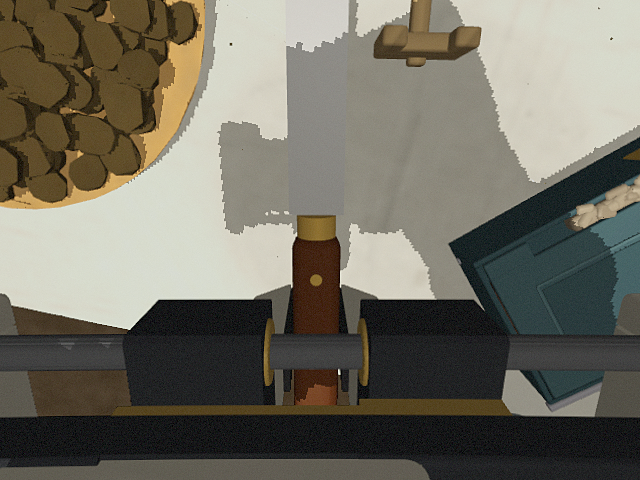

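```bash
python3 -m inch '[{"dx":0,"dy":0,"dz":0,"yaw":-0.145,"gripper":1},{"dx":0,"dy":0,"dz":0,"yaw":-0.145,"gripper":1},{"dx":0,"dy":0,"dz":0,"yaw":-0.145,"gripper":1},{"dx":0,"dy":0,"dz":0,"yaw":-0.145,"gripper":1},{"dx":0,"dy":0,"dz":0,"yaw":-0.145,"gripper":1},{"dx":0,"dy":0,"dz":0,"yaw":-0.145,"gripper":1},{"dx":0,"dy":0,"dz":0,"yaw":-0.145,"gripper":1},{"dx":0,"dy":0,"dz":0,"yaw":-0.145,"gripper":1},{"dx":0,"dy":0,"dz":0,"yaw":-0.145,"gripper":1},{"dx":0,"dy":0,"dz":0,"yaw":-0.145,"gripper":1},{"dx":0,"dy":0,"dz":0,"yaw":-0.145,"gripper":1},{"dx":0,"dy":0,"dz":0,"yaw":-0.145,"gripper":1},{"dx":0,"dy":0,"dz":0,"yaw":-0.145,"gripper":1},{"dx":0,"dy":0,"dz":0,"yaw":-0.145,"gripper":1},{"dx":0,"dy":0,"dz":0,"yaw":-0.145,"gripper":1},{"dx":0,"dy":0,"dz":0,"yaw":-0.145,"gripper":1},{"dx":0,"dy":0,"dz":0,"yaw":-0.145,"gripper":1},{"dx":0,"dy":0,"dz":0,"yaw":-0.145,"gripper":1},{"dx":0,"dy":0,"dz":0,"yaw":-0.145,"gripper":1},{"dx":0,"dy":0,"dz":0,"yaw":-0.145,"gripper":1}]'
python3 - <<'E'
from h import *
s,M,p=st((155,400,40),90); shot('wrist','w5')
E
```

```text
clock: 7.75
tool_pos: [323.9, 335.5, 122.7]
tool_rot: [0.523, -0.475, -0.515, -0.486]
force: [-0.2, -0.9, -1.0]
grip_width: 17.7
t 7.75 p [323.9 335.5 122.7] zaz 94.4 tilt 1.05 q [-0.9   0.3  -0.04  2.08  0.04  0.74  0.69] F [-0.2 -0.9 -1. ] M [ 0.01 -0.04 -0.03] w 17.7
 tool delta mm [ 79.8 165.   77.1]
 yaw 0.0768
```

View pics/w5.png

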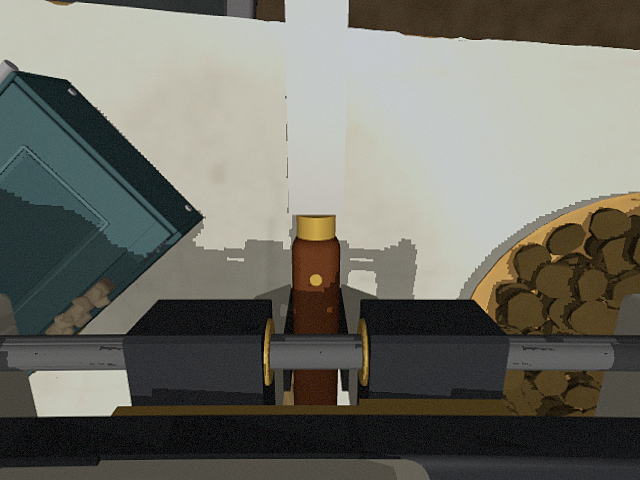

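```bash
python3 -m inch '[{"dx":0,"dy":0.042,"dz":0.016,"yaw":0.04,"gripper":1},{"dx":0,"dy":0.042,"dz":0.016,"yaw":0.04,"gripper":1},{"dx":0,"dy":0.042,"dz":0.016,"yaw":0,"gripper":1},{"dx":0,"dy":0.037,"dz":0.016,"yaw":0,"gripper":1},{"dx":0,"dy":0,"dz":0,"yaw":0,"gripper":1}]'
python3 - <<'E'
from h import *
s,M,p=st((155,400,40),90); print(M.round(3))
c=load('w5')
for u,v in [(450,37),(620,48),(230,20)]: print(ray(c,u,v,0).round(1))
c=shot('side','s5')
E
```

```text
clock: 8.3
tool_pos: [162.4, 395.6, 119.5]
tool_rot: [-0.497, 0.501, 0.489, 0.513]
force: [0.3, 0.2, -1.5]
grip_width: 18.1
t 8.3 p [162.4 395.6 119.5] zaz 88.39 tilt 1.2 q [-1.24  0.26 -0.1   2.17  0.07  0.71  0.16] F [ 0.3  0.2 -1.5] M [-0.   -0.02  0.03] w 18.1
 tool delta mm [79.4  9.2  3.8]
 yaw -0.0281
[[ 0.02  -0.999  0.028]
 [ 0.005  0.028  1.   ]
 [-1.    -0.02   0.005]]
[183.9 411.5   0. ]
[183.2 522.    0. ]
[185. 269.   0.]
```

View pics/s5.png

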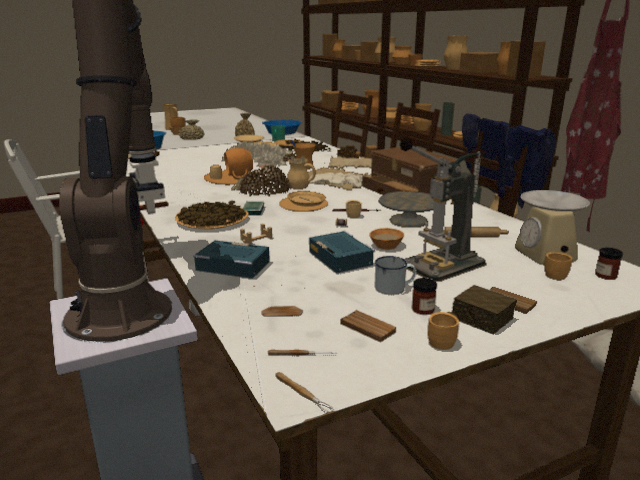

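```bash
python3 -m inch '[{"dx":0.035,"dy":0.008,"dz":0,"yaw":-0.028,"gripper":1},{"dx":0.035,"dy":0,"dz":0,"yaw":0,"gripper":1},{"dx":0.035,"dy":0,"dz":0,"yaw":0,"gripper":1},{"dx":0.015,"dy":0,"dz":0,"yaw":0,"gripper":1},{"dx":0.0,"dy":0,"dz":0,"yaw":0,"gripper":1}]'
python3 - <<'E'
from h import *
s,M,p=st((155,395,-31),90); print(M.round(3))
E
```

```text
clock: 8.85
tool_pos: [168.9, 395.9, -3.4]
tool_rot: [-0.499, 0.497, 0.49, 0.514]
force: [-0.3, -0.1, -1.3]
grip_width: 17.7
t 8.85 p [168.9 395.9  -3.4] zaz 88.76 tilt 1.6 q [-1.27  0.49 -0.05  2.27  0.14  0.37  0.1 ] F [-0.3 -0.1 -1.3] M [-0.05  0.02  0.03] w 17.7
 tool delta mm [27.2 14.6 -1.4]
 yaw -0.0217
[[ 0.027 -0.999  0.022]
 [ 0.008  0.022  1.   ]
 [-1.    -0.027  0.009]]
```

```bash
python3 -m inch '[{"dx":0.0,"dy":0.016,"dz":0,"yaw":-0.02,"gripper":1},{"dx":0.008,"dy":0.002,"dz":0,"yaw":0,"gripper":1},{"dx":0.006,"dy":0.002,"dz":0,"yaw":0,"gripper":1}]'
python3 - <<'E'
from h import *
s,M,p=st((155,395,-31),90); 
E
python3 -m inch '[{"dx":0.006,"dy":0.001,"dz":0,"yaw":0,"gripper":1},{"dx":0.006,"dy":0.001,"dz":0,"yaw":0,"gripper":1}]'
python3 - <<'E'
from h import *
s,M,p=st((155,395,-31),90); shot('wrist','w6')
E
```

```text
clock: 9.15
tool_pos: [154.2, 396.4, -17.1]
tool_rot: [-0.502, 0.493, 0.492, 0.513]
force: [3.1, -2.3, 6.1]
grip_width: 17.6
t 9.15 p [154.2 396.4 -17.1] zaz 89.3 tilt 1.78 q [-1.32  0.52 -0.04  2.29  0.15  0.32  0.07] F [ 3.1 -2.3  6.1] M [-0.46 -0.78 -0.12] w 17.6
 tool delta mm [13.9 -0.4 -1.5]
 yaw -0.0123
clock: 9.35
tool_pos: [154.3, 396.6, -28.7]
tool_rot: [-0.501, 0.494, 0.491, 0.514]
force: [0.3, -1.4, 7.7]
grip_width: 17.8
t 9.35 p [154.3 396.6 -28.7] zaz 89.09 tilt 1.87 q [-1.33  0.54 -0.03  2.3   0.15  0.29  0.06] F [ 0.3 -1.4  7.7] M [-0.31 -0.4  -0.02] w 17.8
 tool delta mm [ 2.3 -0.7 -1.6]
 yaw -0.0158
```

View pics/w6.png

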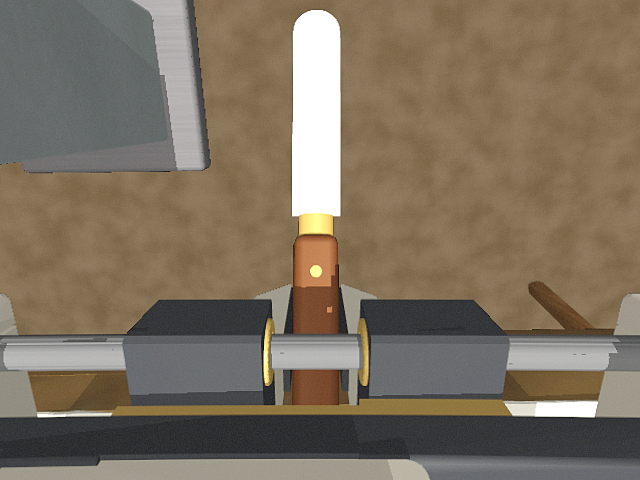

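```bash
cat >> h.py <<'E'
def blade(c,s):
    """fit blade line from wrist cam in tool frame; c cam dict, s state"""
    W=cloud(c); M=R.from_quat(s['tool_rot']).as_matrix(); p=np.array(s['tool_pos'])
    T=(W-p)@M   # tool coords
    m=(np.abs(T[...,2])<8)&(T[...,1]>52)&(T[...,1]<130)&(T[...,0]>-80)&(T[...,0]<90)
    t=T[m]
    if len(t)<50: print('few',len(t)); return
    k=np.polyfit(t[:,1],t[:,0],1); res=t[:,0]-np.polyval(k,t[:,1]); g=np.abs(res)<6; k=np.polyfit(t[g,1],t[g,0],1)
    print('blade n',g.sum(),'tip-down deg',np.degrees(np.arctan(k[0])).round(2),'tool x at y=0 (top face)',k[1].round(2),'max y',np.percentile(t[g,1],99.5).round(1))
    return k
E
python3 - <<'E'
from h import *
c=load('w6'); s=r.observe(); blade(c,s)
s,M,p=st()
for z in (-90,-85,-80,-75,-70,-100): print(z,((ray(c,317,10,z)-p)@M).round(1))
W=cloud(c); print(((W[20:210:30,317]-p)@M).round(1))
E
```

```text
blade n 6939 tip-down deg 22.77 tool x at y=0 (top face) -23.74 max y 126.8
t 9.4 p [154.2 396.6 -29.3] zaz 89.1 tilt 1.86 q [-1.33  0.54 -0.03  2.3   0.15  0.29  0.06] F [-1.1 -0.4  4.3] M [-0.11 -0.02 -0.01] w 18.3
-90 [ 56.6 134.6  -0.4]
-85 [ 51.6 133.3  -0.4]
-80 [ 46.7 132.   -0.4]
-75 [ 41.7 130.6  -0.4]
-70 [ 36.7 129.3  -0.4]
-100 [ 66.5 137.3  -0.3]
[[ 27.9 123.2  -0.5]
 [ 21.6 110.5  -0.5]
 [ 17.7  98.3  -0.5]
 [ 12.8  86.1  -0.5]
 [  7.5  74.1  -0.5]
 [  2.   62.2  -0.6]
 [ -2.9  50.6  -0.6]]
```

```bash
python3 -m inch '[{"dx":0.006,"dy":0.0005,"dz":0,"yaw":0,"gripper":1},{"dx":0.006,"dy":0.0005,"dz":0,"yaw":0,"gripper":1}]'
python3 - <<'E'
from h import *
c=shot('wrist','w7'); s,M,p=st(); blade(c,s)
E
```

```text
clock: 9.6
tool_pos: [155.4, 397.7, -40.5]
tool_rot: [-0.5, 0.493, 0.49, 0.516]
force: [-1.7, -0.6, 7.6]
grip_width: 17.5
t 9.65 p [155.2 397.7 -41.1] zaz 88.94 tilt 1.97 q [-1.33  0.57 -0.02  2.3   0.15  0.25  0.05] F [-2.3  0.9  2.9] M [0.14 0.44 0.05] w 17.9
blade n 3658 tip-down deg 39.74 tool x at y=0 (top face) -25.64 max y 105.5
```

```bash
python3 -m inch '[{"dx":-0.03,"dy":0,"dz":0,"yaw":0,"gripper":1},{"dx":-0.045,"dy":0,"dz":0,"yaw":0,"gripper":1},{"dx":-0.045,"dy":0,"dz":0,"yaw":0,"gripper":1},{"dx":-0.045,"dy":-0.005,"dz":0,"yaw":0,"gripper":1},{"dx":-0.045,"dy":-0.01,"dz":0,"yaw":0,"gripper":1},{"dx":0,"dy":-0.045,"dz":-0.02,"yaw":0,"gripper":1},{"dx":0,"dy":-0.045,"dz":-0.02,"yaw":0,"gripper":1},{"dx":0,"dy":-0.045,"dz":-0.02,"yaw":0,"gripper":1}]'
python3 - <<'E'
from h import *
c=shot('wrist','w8'); s,M,p=st(); blade(c,s)
E
```

```text
clock: 10.45
tool_pos: [300.2, 334.7, 184.5]
tool_rot: [-0.5, 0.49, 0.493, 0.517]
force: [0.1, 2.0, -1.6]
grip_width: 17.5
t 10.5 p [308.2 329.9 184.7] zaz 88.69 tilt 2.48 q [-0.99  0.18  0.04  2.07  0.02  0.86  0.58] F [ 7.9 -3.9 -0.7] M [-0.32 -0.64 -0.  ] w 18.0
blade n 4108 tip-down deg 39.82 tool x at y=0 (top face) -31.91 max y 113.7
```

```bash
python3 -m inch '[{"dx":0,"dy":0,"dz":0,"yaw":0.145,"gripper":1},{"dx":0,"dy":0,"dz":0,"yaw":0.145,"gripper":1},{"dx":0,"dy":0,"dz":0,"yaw":0.145,"gripper":1},{"dx":0,"dy":0,"dz":0,"yaw":0.145,"gripper":1},{"dx":0,"dy":0,"dz":0,"yaw":0.145,"gripper":1},{"dx":0,"dy":0,"dz":0,"yaw":0.145,"gripper":1},{"dx":0,"dy":0,"dz":0,"yaw":0.145,"gripper":1},{"dx":0,"dy":0,"dz":0,"yaw":0.145,"gripper":1},{"dx":0,"dy":0,"dz":0,"yaw":0.145,"gripper":1},{"dx":0,"dy":0,"dz":0,"yaw":0.145,"gripper":1},{"dx":0,"dy":0,"dz":0,"yaw":0.145,"gripper":1},{"dx":0,"dy":0,"dz":0,"yaw":0.145,"gripper":1},{"dx":0,"dy":0,"dz":0,"yaw":0.145,"gripper":1},{"dx":0,"dy":0,"dz":0,"yaw":0.145,"gripper":1},{"dx":0,"dy":0,"dz":0,"yaw":0.145,"gripper":1},{"dx":0,"dy":0,"dz":0,"yaw":0.145,"gripper":1},{"dx":0,"dy":0,"dz":0,"yaw":0.145,"gripper":1},{"dx":0,"dy":0,"dz":0,"yaw":0.145,"gripper":1},{"dx":0,"dy":0,"dz":0,"yaw":0.145,"gripper":1},{"dx":0,"dy":0,"dz":0,"yaw":0.145,"gripper":1}]'
python3 - <<'E'
from h import *
s,M,p=st((430,16,190),-88.8);print(M.round(3))
E
```

```text
clock: 12.5
tool_pos: [317.5, 318.1, 185.5]
tool_rot: [0.483, 0.522, -0.455, 0.536]
force: [-0.4, -0.3, -0.5]
grip_width: 17.8
t 12.5 p [317.5 318.1 185.5] zaz -83.15 tilt 2.49 q [-1.33  0.17  0.47  2.1  -0.08  0.86 -2.27] F [-0.4 -0.3 -0.5] M [-0.07  0.21  0.02] w 17.8
 tool delta mm [ -4.9  76.  313.3]
 yaw 0.0986
[[ 0.04   0.992  0.119]
 [ 0.016  0.119 -0.993]
 [-0.999  0.042 -0.012]]
```

```bash
python3 -m inch '[{"dx":0,"dy":0.0145,"dz":0.0455,"yaw":0.014,"gripper":1},{"dx":0,"dy":0.0145,"dz":0.0455,"yaw":0.014,"gripper":1},{"dx":0,"dy":0.0145,"dz":0.0455,"yaw":0.014,"gripper":1},{"dx":0,"dy":0.0145,"dz":0.0455,"yaw":0.014,"gripper":1},{"dx":0,"dy":0.0145,"dz":0.0455,"yaw":0.014,"gripper":1},{"dx":0,"dy":0.0145,"dz":0.0455,"yaw":0.014,"gripper":1},{"dx":0,"dy":0.0145,"dz":0.0455,"yaw":0.014,"gripper":1},{"dx":0,"dy":0,"dz":0,"yaw":0,"gripper":1},{"dx":0,"dy":0,"dz":0,"yaw":0,"gripper":1}]'
python3 - <<'E'
from h import *
c=shot('wrist','w9');s,M,p=st((455,16,190),-88.8);print(M.round(3)); blade(c,s)
E
```

```text
clock: 13.4
tool_pos: [445.8, -5.8, 187.0]
tool_rot: [0.517, 0.493, -0.483, 0.507]
force: [-0.3, 1.1, -0.5]
grip_width: 18.1
t 13.45 p [445.9  -5.8 187.1] zaz -89.88 tilt 2.99 q [-0.74  0.17  0.75  2.12 -0.18  0.85 -1.45] F [ 0.4 -1.2 -0.5] M [-0.1   0.27 -0.02] w 17.5
 tool delta mm [ -2.    9.3 -21.9]
 yaw -0.0189
[[ 0.048  0.999  0.002]
 [ 0.02   0.001 -1.   ]
 [-0.999  0.048 -0.02 ]]
blade n 3360 tip-down deg 40.09 tool x at y=0 (top face) -22.56 max y 102.3
```

View pics/w9.png

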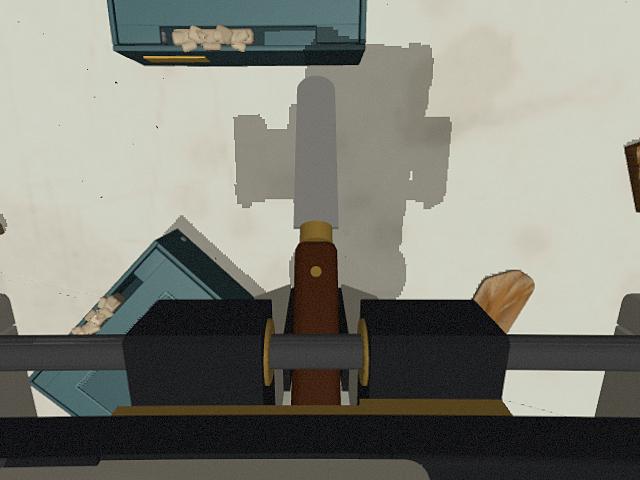

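```bash
python3 - <<'E'
import cv2
a=cv2.imread('pics/w9.png')[0:85,100:380]; cv2.imwrite('pics/w9z.png',cv2.resize(a,None,fx=2.85,fy=5,interpolation=cv2.INTER_CUBIC))
E
```

```text
(no output)
```

View pics/w9z.png

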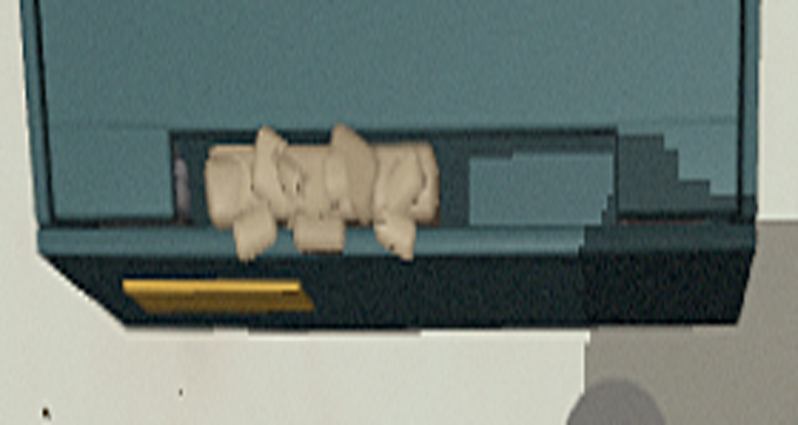

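```bash
python3 - <<'E'
from h import *
c=load('w9')
for n,x,y,h in [('slotFL',172,225,52),('slotFR',616,223,52),('clayR',438,222,52),('lidL',172,131,52),('lidR',616,129,52),('FL',38,252,52),('FR',754,249,52),('botL',125,327,0),('botR',738,325,0)]:
    print(n,ray(c,100+x/2.85,y/5,h).round(1))
print('tip',[ray(c,316,76,z).round(1) for z in (110,120,130)])
s,M,p=st(); print((p+M@np.array([63,105,0])).round(1))
E
```

```text
slotFL [585.3 105.9  52. ]
slotFR [585.6  -4.4  52. ]
clayR [585.8  39.7  52. ]
lidL [597.2 104.6  52. ]
lidR [597.4  -4.4  52. ]
FL [581.6 139.6  52. ]
FR [582.1 -38.5  52. ]
botL [582.5 141.8   0. ]
botR [582.8 -39.3   0. ]
tip [array([554.9,  -5.5, 110. ]), array([553.2,  -5.7, 120. ]), array([551.4,  -5.8, 130. ])]
t 13.45 p [445.9  -5.8 187.1] zaz -89.88 tilt 2.99 q [-0.74  0.17  0.75  2.12 -0.18  0.85 -1.45] F [ 0.4 -1.2 -0.5] M [-0.1   0.27 -0.02] w 17.5
[553.8  -4.5 129.3]
```

```bash
python3 -m inch '[{"dx":0.016,"dy":0.012,"dz":-0.007,"yaw":0,"gripper":1},{"dx":0.018,"dy":0.012,"dz":-0.007,"yaw":0,"gripper":1},{"dx":0.016,"dy":0.012,"dz":-0.006,"yaw":0,"gripper":1},{"dx":0,"dy":0,"dz":0,"yaw":0,"gripper":1},{"dx":0,"dy":0,"dz":0,"yaw":0,"gripper":1}]'
cat >> h.py <<'E'
TT=np.array([67,103.3,0])
def tip():
    s,M,p=st(); t=p+M@TT; print('tip',t.round(1),'rel fulcrum',(t-[585.5,0,52]).round(1),'slope',np.degrees(np.arcsin(-M[2,1])).round(2)); return M,t
def go(d): # world delta to tool
    s=r.observe(); M=R.from_quat(s['tool_rot']).as_matrix(); print('go',d,(M.T@np.array(d,float)).round(1))
E
python3 - <<'E'
from h import *
M,t=tip(); go(np.array([591.5,17,60])-t); c=shot('wrist','w10'); blade(c,r.observe()); shot('side','s10')
E
```

```text
clock: 13.95
tool_pos: [483.7, 21.9, 138.0]
tool_rot: [0.515, 0.496, -0.48, 0.508]
force: [0.4, -0.4, -0.4]
grip_width: 17.6
t 13.95 p [483.7  21.9 138. ] zaz -89.43 tilt 3.01 q [-0.68  0.33  0.69  2.1  -0.33  0.77 -1.35] F [ 0.4 -0.4 -0.4] M [-0.12  0.32 -0.01] w 17.6
tip [590.   24.4  76. ] rel fulcrum [ 4.5 24.4 24. ] slope -2.7
go [  1.49600076  -7.35191363 -15.98873404] [15.9  0.7  7.7]
blade n 3369 tip-down deg 40.12 tool x at y=0 (top face) -22.7 max y 102.4
```

View pics/w10.png

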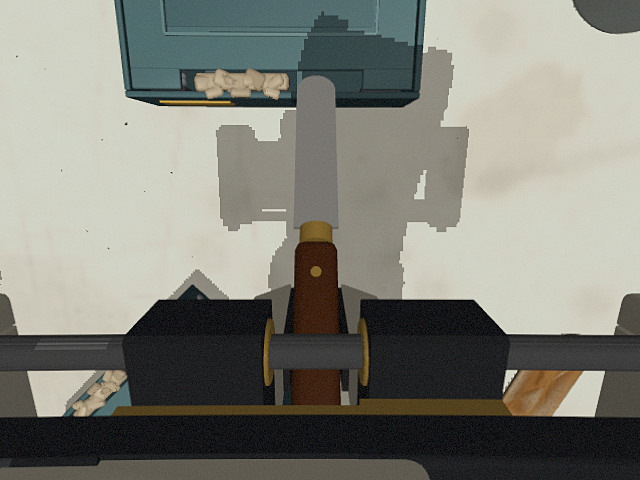

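```bash
python3 - <<'E'
import cv2
a=cv2.imread('pics/s10.png')[200:280,260:380]; cv2.imwrite('pics/s10z.png',cv2.resize(a,None,fx=6,fy=6,interpolation=cv2.INTER_CUBIC))
E
```

```text
(no output)
```

View pics/s10z.png

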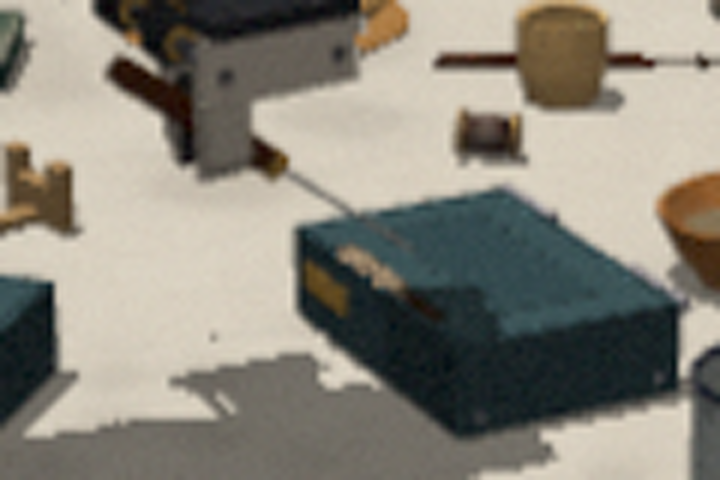

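```bash
python3 -m inch '[{"dx":0.010,"dy":0.001,"dz":0.008,"yaw":0,"gripper":1},{"dx":0.006,"dy":0,"dz":0,"yaw":0,"gripper":1},{"dx":0,"dy":0,"dz":0,"yaw":0,"gripper":1}]'
python3 - <<'E'
from h import *
M,t=tip(); go(np.array([591.5,17,50])-t); c=shot('wrist','w11')
a=c['img'][30:130,150:430]; cv2.imwrite('pics/w11z.png',cv2.resize(a,None,fx=2.8,fy=5,interpolation=cv2.INTER_CUBIC))
print(proj(c,[t,[585.5,17,52],[597.3,17,52]]))
E
```

```text
clock: 14.35
tool_pos: [485.4, 14.8, 124.0]
tool_rot: [0.517, 0.496, -0.478, 0.508]
force: [0.5, -1.7, -1.4]
grip_width: 18.0
t 14.35 p [485.4  14.8 124. ] zaz -89.4 tilt 3.26 q [-0.65  0.35  0.67  2.11 -0.36  0.73 -1.3 ] F [ 0.5 -1.7 -1.4] M [-0.09  0.27  0.01] w 18.0
tip [591.9  17.5  62.4] rel fulcrum [ 6.4 17.5 10.4] slope -2.91
go [ -0.41723953  -0.48205392 -12.35983734] [12.3 -1.   0.8]
[[313.462983    76.15440871]
 [314.78185679  91.85893807]
 [314.97390298  69.39595317]]
```

View pics/w11z.png

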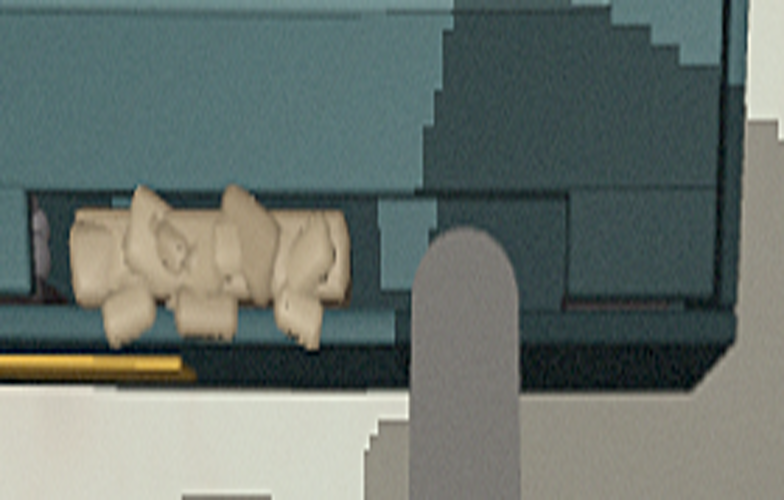

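```bash
python3 -m inch '[{"dx":0.006,"dy":0,"dz":0,"yaw":0,"gripper":1},{"dx":0.006,"dy":0,"dz":0,"yaw":0,"gripper":1},{"dx":0,"dy":0,"dz":0,"yaw":0,"gripper":1}]'
python3 - <<'E'
from h import *
M,t=tip(); go(np.array([593,17,47])-t)
E
```

```text
clock: 14.7
tool_pos: [486.4, 15.6, 112.4]
tool_rot: [0.517, 0.496, -0.477, 0.509]
force: [-0.1, 0.4, -1.5]
grip_width: 17.5
t 14.7 p [486.4  15.6 112.4] zaz -89.38 tilt 3.37 q [-0.63  0.37  0.65  2.12 -0.39  0.7  -1.28] F [-0.1  0.4 -1.5] M [-0.1   0.22  0.01] w 17.5
tip [593.1  18.4  50.9] rel fulcrum [ 7.6 18.4 -1.1] slope -3.01
go [-0.0605221  -1.42597451 -3.92040705] [ 3.9 -0.3  1.5]
```

```bash
python3 -m inch '[{"dx":0.005,"dy":0,"dz":0.001,"yaw":0,"gripper":1},{"dx":0,"dy":0,"dz":0,"yaw":0,"gripper":1}]'
python3 - <<'E'
from h import *
M,t=tip(); go([8,0,-7]); c=shot('wrist','w12'); blade(c,r.observe())
a=c['img'][30:130,150:430]; cv2.imwrite('pics/w12z.png',cv2.resize(a,None,fx=2.8,fy=5,interpolation=cv2.INTER_CUBIC))
E
```

```text
clock: 14.9
tool_pos: [486.8, 14.8, 106.9]
tool_rot: [0.517, 0.496, -0.477, 0.509]
force: [0.4, -0.9, -2.1]
grip_width: 17.9
t 14.9 p [486.8  14.8 106.9] zaz -89.37 tilt 3.38 q [-0.62  0.38  0.65  2.13 -0.4   0.69 -1.27] F [ 0.4 -0.9 -2.1] M [-0.07  0.22  0.04] w 17.9
tip [593.5  17.6  45.4] rel fulcrum [ 8.  17.6 -6.6] slope -3.01
go [8, 0, -7] [7.4 7.6 0.3]
blade n 3991 tip-down deg 30.45 tool x at y=0 (top face) -4.94 max y 125.6
```

View pics/w12z.png

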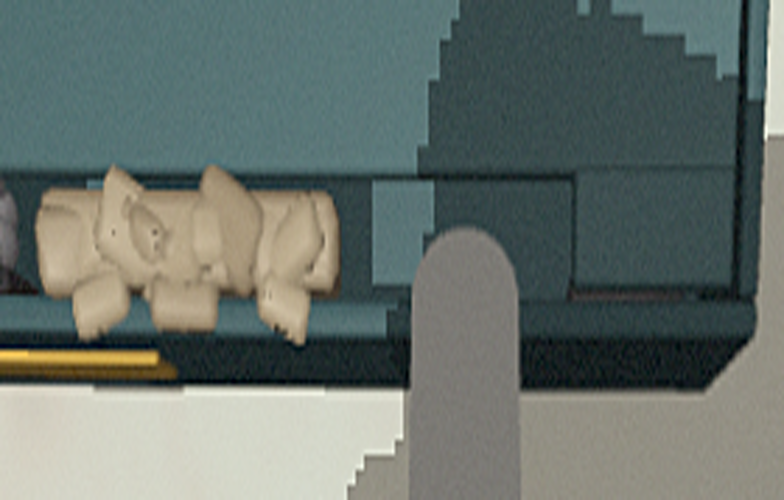

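```bash
cat >> h.py <<'E'
def blade2(c,s,k0=(0.84,-22.6),tol=7,ymax=100):
    W=cloud(c); M=R.from_quat(s['tool_rot']).as_matrix(); p=np.array(s['tool_pos'])
    T=(W-p)@M; best=None
    for a in np.arange(-20,50,0.5):
        k=np.tan(np.radians(a)); 
        # line through pivot (x=-21.5,y=0), blade from r=50..137
        e=T[...,0]-(-22+k*T[...,1]); rr=T[...,1]/np.cos(np.radians(a))
        m=(np.abs(T[...,2])<7)&(rr>55)&(rr<130)&(np.abs(e)<2.5)
        if best is None or m.sum()>best[0]: best=(m.sum(),a,m)
    t=T[best[2]]; k=np.polyfit(t[:,1],t[:,0],1); print('blade2 n',best[0],'ang',best[1],'fit',np.degrees(np.arctan(k[0])).round(2),'x0',k[1].round(2))
E
python3 - <<'E'
from h import *
c=load('w12'); blade2(c,r.observe())
E
```

```text
blade2 n 3552 ang 40.0 fit 40.13 x0 -22.47
```

```bash
python3 -m inch '[{"dx":0.003,"dy":0,"dz":0,"yaw":0,"gripper":1},{"dx":0,"dy":0,"dz":0,"yaw":0,"gripper":1}]'
python3 - <<'E'
from h import *
M,t=tip(); c=shot('wrist','w13'); blade2(c,r.observe())
a=c['img'][30:130,150:430]; cv2.imwrite('pics/w13z.png',cv2.resize(a,None,fx=2.8,fy=5,interpolation=cv2.INTER_CUBIC))
E
```

```text
clock: 15.15
tool_pos: [488.1, 14.8, 104.4]
tool_rot: [0.518, 0.495, -0.477, 0.509]
force: [1.3, -0.2, 0.1]
grip_width: 17.9
t 15.15 p [488.1  14.8 104.4] zaz -89.39 tilt 3.48 q [-0.62  0.38  0.64  2.13 -0.41  0.69 -1.26] F [ 1.3 -0.2  0.1] M [-0.03 -0.04 -0.  ] w 17.9
tip [594.9  17.6  43.2] rel fulcrum [ 9.4 17.6 -8.8] slope -3.13
blade2 n 3606 ang 39.5 fit 39.68 x0 -22.58
```

View pics/w13z.png

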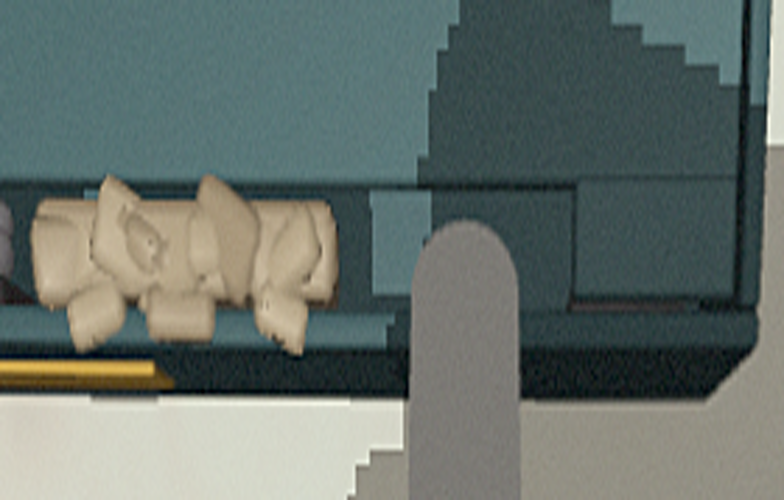

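```bash
python3 -m inch '[{"dx":0.0037,"dy":0.0046,"dz":0,"yaw":0,"gripper":1},{"dx":0.0037,"dy":0.0046,"dz":0,"yaw":0,"gripper":1}]'
python3 - <<'E'
from h import *
M,t=tip()
E
python3 -m inch '[{"dx":0.0035,"dy":0.0046,"dz":0,"yaw":0,"gripper":1},{"dx":0.0035,"dy":0.0046,"dz":0,"yaw":0,"gripper":1},{"dx":0.0,"dy":0.0,"dz":0,"yaw":0,"gripper":1}]'
python3 - <<'E'
from h import *
M,t=tip(); c=shot('wrist','w14'); blade2(c,r.observe())
a=c['img'][30:130,150:430]; cv2.imwrite('pics/w14z.png',cv2.resize(a,None,fx=2.8,fy=5,interpolation=cv2.INTER_CUBIC))
E
```

```text
clock: 15.4
tool_pos: [498.0, 15.2, 97.6]
tool_rot: [0.518, 0.495, -0.477, 0.509]
force: [0.4, 0.0, -1.5]
grip_width: 17.9
t 15.4 p [498.   15.2  97.6] zaz -89.38 tilt 3.51 q [-0.6   0.41  0.63  2.11 -0.43  0.68 -1.25] F [ 0.4  0.  -1.5] M [-0.04  0.23 -0.01] w 17.9
tip [604.8  18.1  36.4] rel fulcrum [ 19.3  18.1 -15.6] slope -3.14
clock: 15.7
tool_pos: [508.7, 15.6, 89.6]
tool_rot: [0.517, 0.496, -0.477, 0.509]
force: [0.2, -0.2, -1.0]
grip_width: 17.9
t 15.7 p [508.7  15.6  89.6] zaz -89.36 tilt 3.43 q [-0.58  0.44  0.61  2.09 -0.44  0.68 -1.23] F [ 0.2 -0.2 -1. ] M [-0.03  0.09  0.05] w 17.9
tip [615.4  18.5  28.3] rel fulcrum [ 29.9  18.5 -23.7] slope -3.07
blade2 n 2901 ang 39.5 fit 39.77 x0 -22.71
```

View pics/w14z.png

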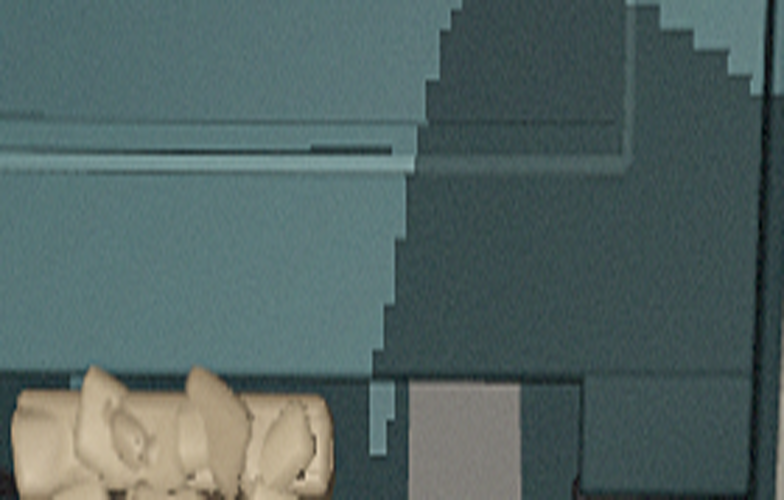

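```bash
python3 -m inch '[{"dx":0.0048,"dy":-0.0036,"dz":0,"yaw":0,"gripper":1},{"dx":0.0048,"dy":-0.0036,"dz":0,"yaw":0,"gripper":1},{"dx":0.006,"dy":-0.0033,"dz":0,"yaw":0,"gripper":1},{"dx":0.006,"dy":-0.0033,"dz":0,"yaw":0,"gripper":1},{"dx":0,"dy":0,"dz":0,"yaw":0,"gripper":1}]'
python3 - <<'E'
from h import *
s,M,p=st(); c=shot('wrist','w15'); blade2(c,r.observe())
pv=p+M@np.array([-21.3,0,0]); print('pivot rel F',(pv-[585.5,0,52]).round(1))
E
```

```text
clock: 16.25
tool_pos: [496.4, 15.8, 66.7]
tool_rot: [0.518, 0.495, -0.476, 0.51]
force: [1.4, 0.6, 0.0]
grip_width: 17.7
t 16.25 p [496.4  15.8  66.7] zaz -89.39 tilt 3.65 q [-0.56  0.46  0.58  2.14 -0.48  0.6  -1.2 ] F [1.4 0.6 0. ] M [-0.08 -0.38  0.03] w 17.7
blade2 n 4170 ang 24.5 fit 25.31 x0 -22.92
pivot rel F [-90.3  15.2  35.9]
```

```bash
python3 -m inch '[{"dx":0.0055,"dy":-0.0022,"dz":0,"yaw":0,"gripper":1},{"dx":0.0055,"dy":-0.0022,"dz":0,"yaw":0,"gripper":1},{"dx":0.006,"dy":-0.0015,"dz":0,"yaw":0,"gripper":1},{"dx":0.006,"dy":-0.0015,"dz":0,"yaw":0,"gripper":1},{"dx":0,"dy":0,"dz":0,"yaw":0,"gripper":1}]'
python3 - <<'E'
from h import *
s,M,p=st(); c=shot('wrist','w16'); blade2(c,r.observe())
pv=p+M@np.array([-21.3,0,0]); print('pivot rel F',(pv-[585.5,0,52]).round(1))
E
```

```text
clock: 16.8
tool_pos: [489.2, 16.4, 41.4]
tool_rot: [0.518, 0.495, -0.476, 0.509]
force: [0.6, 0.3, 1.7]
grip_width: 17.4
t 16.8 p [489.2  16.4  41.4] zaz -89.39 tilt 3.59 q [-0.52  0.49  0.53  2.17 -0.53  0.54 -1.15] F [0.6 0.3 1.7] M [-0.05 -0.16 -0.01] w 17.4
blade2 n 6620 ang 8.5 fit 8.3 x0 -21.17
pivot rel F [-97.5  15.8  10.7]
```

View pics/w16.png

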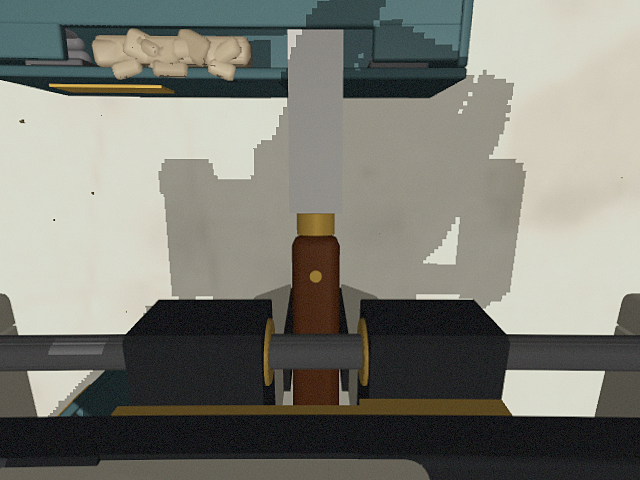

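```bash
python3 -m inch '[{"dx":0.005,"dy":-0.0006,"dz":0,"yaw":0,"gripper":1},{"dx":0.005,"dy":-0.0003,"dz":0,"yaw":0,"gripper":1},{"dx":0.005,"dy":0,"dz":0,"yaw":0,"gripper":1},{"dx":0,"dy":0,"dz":0,"yaw":0,"gripper":1}]'
python3 - <<'E'
from h import *
s,M,p=st(); c=shot('wrist','w17'); blade2(c,r.observe())
pv=p+M@np.array([-21.3,0,0]); print('pivot rel F',(pv-[585.5,0,52]).round(1))
c=shot('side','s17'); a=c['img'][200:280,260:380]; cv2.imwrite('pics/s17z.png',cv2.resize(a,None,fx=6,fy=6,interpolation=cv2.INTER_CUBIC))
E
```

```text
clock: 17.25
tool_pos: [488.2, 17.0, 25.2]
tool_rot: [0.518, 0.496, -0.477, 0.509]
force: [0.4, 0.5, 1.9]
grip_width: 17.5
t 17.25 p [488.2  17.   25.2] zaz -89.38 tilt 3.51 q [-0.5   0.52  0.5   2.18 -0.56  0.5  -1.13] F [0.4 0.5 1.9] M [-0.05  0.03  0.03] w 17.5
blade2 n 7986 ang -0.5 fit 1.13 x0 -24.62
pivot rel F [-98.4  16.4  -5.6]
```

View pics/s17z.png

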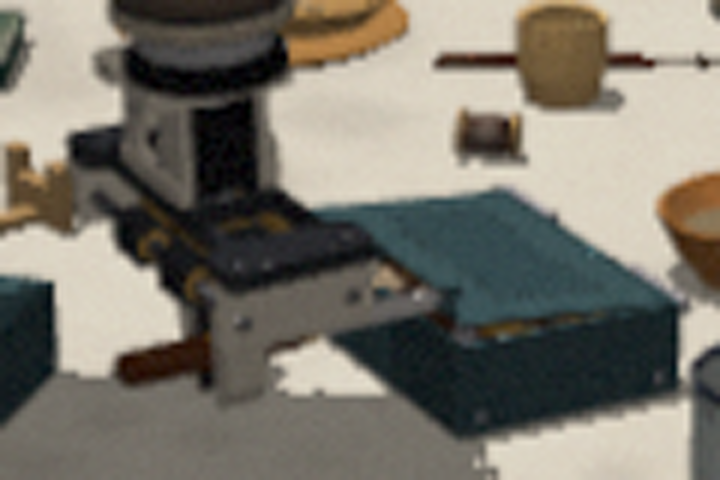

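```bash
python3 -m inch '[{"dx":-0.006,"dy":0.002,"dz":0,"yaw":0,"gripper":1},{"dx":-0.006,"dy":0.002,"dz":0,"yaw":0,"gripper":1},{"dx":-0.006,"dy":0.002,"dz":0,"yaw":0,"gripper":1},{"dx":-0.003,"dy":0.001,"dz":0,"yaw":0,"gripper":1},{"dx":0,"dy":0,"dz":0,"yaw":0,"gripper":1}]'
python3 - <<'E'
from h import *
s,M,p=st(); c=shot('wrist','w18'); blade2(c,r.observe())
pv=p+M@np.array([-21.3,0,0]); print('pivot rel F',(pv-[585.5,0,52]).round(1))
c=shot('side','s18'); a=c['img'][200:280,260:380]; cv2.imwrite('pics/s18z.png',cv2.resize(a,None,fx=6,fy=6,interpolation=cv2.INTER_CUBIC))
E
```

```text
clock: 17.85
tool_pos: [492.5, 16.8, 48.4]
tool_rot: [0.517, 0.497, -0.477, 0.508]
force: [-1.2, 0.2, -2.7]
grip_width: 17.7
t 17.85 p [492.5  16.8  48.4] zaz -89.35 tilt 3.32 q [-0.53  0.48  0.55  2.16 -0.52  0.57 -1.17] F [-1.2  0.2 -2.7] M [-0.07  0.59  0.01] w 17.7
blade2 n 7964 ang 0.5 fit 2.33 x0 -25.0
pivot rel F [-94.1  16.2  17.7]
```

View pics/s18z.png

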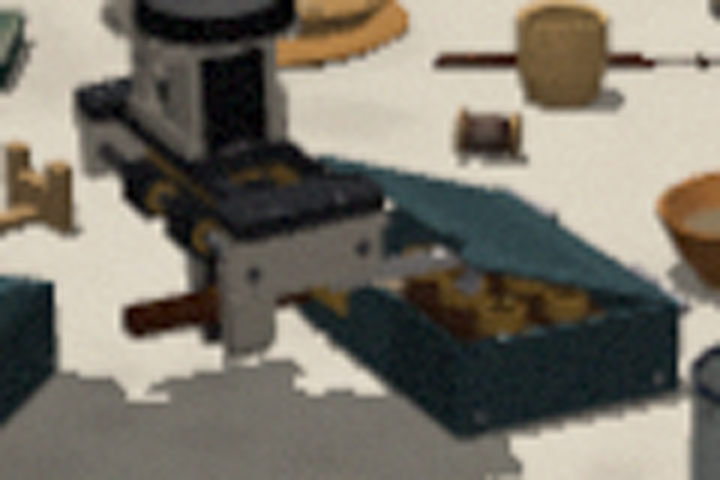

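View pics/w18.png

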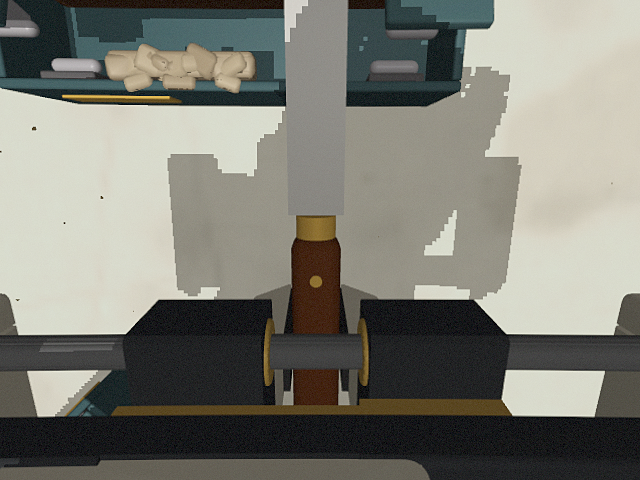

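```bash
python3 -m inch '[{"dx":-0.0067,"dy":0.0057,"dz":0,"yaw":0,"gripper":1},{"dx":-0.0067,"dy":0.0057,"dz":0,"yaw":0,"gripper":1},{"dx":-0.0067,"dy":0.0057,"dz":0,"yaw":0,"gripper":1},{"dx":-0.0043,"dy":0.0074,"dz":0,"yaw":0,"gripper":1},{"dx":-0.0043,"dy":0.0074,"dz":0,"yaw":0,"gripper":1},{"dx":-0.0043,"dy":0.0074,"dz":0,"yaw":0,"gripper":1},{"dx":0,"dy":0,"dz":0,"yaw":0,"gripper":1}]'
python3 - <<'E'
from h import *
s,M,p=st(); c=shot('wrist','w19'); blade2(c,r.observe())
pv=p+M@np.array([-21.3,0,0]); print('pivot',pv.round(1))
c=shot('side','s19'); a=c['img'][180:280,260:400]; cv2.imwrite('pics/s19z.png',cv2.resize(a,None,fx=5.5,fy=5.5,interpolation=cv2.INTER_CUBIC))
E
```

```text
clock: 18.65
tool_pos: [533.9, 15.9, 86.4]
tool_rot: [0.517, 0.497, -0.477, 0.508]
force: [-0.5, -0.5, -0.8]
grip_width: 17.8
t 18.65 p [533.9  15.9  86.4] zaz -89.37 tilt 3.33 q [-0.56  0.48  0.6   2.03 -0.46  0.7  -1.22] F [-0.5 -0.5 -0.8] M [-0.07  0.38 -0.  ] w 17.8
blade2 n 8050 ang 0.0 fit 1.84 x0 -25.16
pivot [532.8  15.3 107.7]
```

View pics/s19z.png

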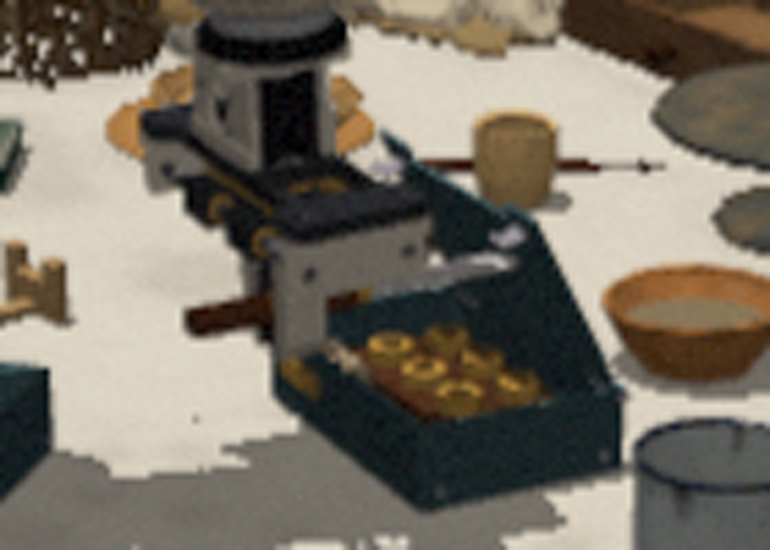

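```bash
python3 -m inch '[{"dx":-0.002,"dy":0.008,"dz":0,"yaw":0,"gripper":1},{"dx":-0.002,"dy":0.008,"dz":0,"yaw":0,"gripper":1},{"dx":-0.002,"dy":0.008,"dz":0,"yaw":0,"gripper":1},{"dx":0,"dy":0.006,"dz":0,"yaw":0,"gripper":1},{"dx":0,"dy":0.006,"dz":0,"yaw":0,"gripper":1},{"dx":0,"dy":0.006,"dz":0,"yaw":0,"gripper":1},{"dx":0,"dy":0.006,"dz":0,"yaw":0,"gripper":1},{"dx":0,"dy":0.004,"dz":0,"yaw":0,"gripper":1},{"dx":0,"dy":0,"dz":0,"yaw":0,"gripper":1},{"dx":0,"dy":0,"dz":0,"yaw":0,"gripper":1}]'
python3 - <<'E'
from h import *
s,M,p=st(); c=shot('wrist','w20'); blade2(c,r.observe())
c=shot('side','s20'); a=c['img'][180:280,260:400]; cv2.imwrite('pics/s20z.png',cv2.resize(a,None,fx=5.5,fy=5.5,interpolation=cv2.INTER_CUBIC))
E
```

```text
clock: 19.75
tool_pos: [588.7, 16.1, 94.1]
tool_rot: [0.516, 0.497, -0.478, 0.508]
force: [1.0, 0.3, -1.5]
grip_width: 17.6
t 19.75 p [588.7  16.1  94.1] zaz -89.38 tilt 3.2 q [-0.52  0.55  0.6   1.89 -0.47  0.79 -1.23] F [ 1.   0.3 -1.5] M [-0.08  0.21  0.02] w 17.6
blade2 n 7981 ang 0.0 fit 1.86 x0 -24.67
```

View pics/s20z.png

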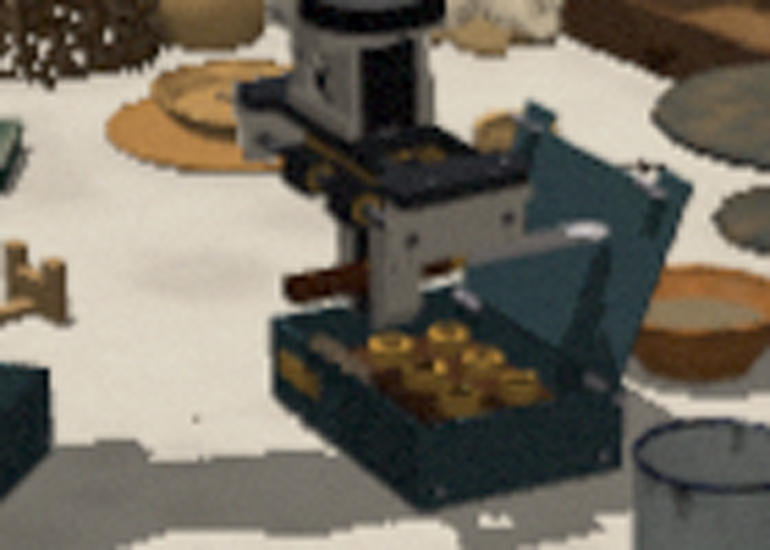

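```bash
python3 -m inch '[{"dx":0,"dy":-0.01,"dz":0,"yaw":0,"gripper":1},{"dx":-0.01,"dy":-0.03,"dz":0,"yaw":0,"gripper":1},{"dx":-0.02,"dy":-0.04,"dz":0,"yaw":0,"gripper":1},{"dx":-0.02,"dy":-0.04,"dz":0,"yaw":0,"gripper":1},{"dx":0,"dy":0,"dz":-0.04,"yaw":0,"gripper":1},{"dx":0,"dy":0,"dz":-0.045,"yaw":-0.05,"gripper":1},{"dx":0,"dy":0,"dz":-0.045,"yaw":-0.05,"gripper":1},{"dx":0,"dy":0,"dz":-0.045,"yaw":-0.05,"gripper":1},{"dx":0,"dy":0,"dz":-0.045,"yaw":-0.05,"gripper":1},{"dx":0,"dy":0,"dz":-0.045,"yaw":-0.03,"gripper":1},{"dx":0,"dy":0,"dz":0,"yaw":0,"gripper":1}]'
python3 - <<'E'
from h import *
s,M,p=st((478,325.2,130),-76.4); c=shot('wrist','w21'); blade2(c,r.observe()); print(M.round(3))
c=shot('side','s21'); a=c['img'][160:280,220:400]; cv2.imwrite('pics/s21z.png',cv2.resize(a,None,fx=4.4,fy=4.4,interpolation=cv2.INTER_CUBIC))
E
```

```text
clock: 20.95
tool_pos: [425.3, 282.7, 145.7]
tool_rot: [0.455, 0.552, -0.416, 0.562]
force: [0.6, -0.3, -1.4]
grip_width: 17.7
t 20.95 p [425.3 282.7 145.7] zaz -75.97 tilt 3.27 q [-1.16  0.34  0.6   2.03 -0.27  0.78 -1.73] F [ 0.6 -0.3 -1.4] M [-0.11  0.27 -0.04] w 17.7
 tool delta mm [ 19.5  60.5 -28.1]
 yaw 0.0075
blade2 n 7965 ang 0.0 fit 1.85 x0 -24.85
[[ 0.045  0.969  0.242]
 [ 0.035  0.241 -0.97 ]
 [-0.998  0.052 -0.023]]
```

View pics/s21z.png

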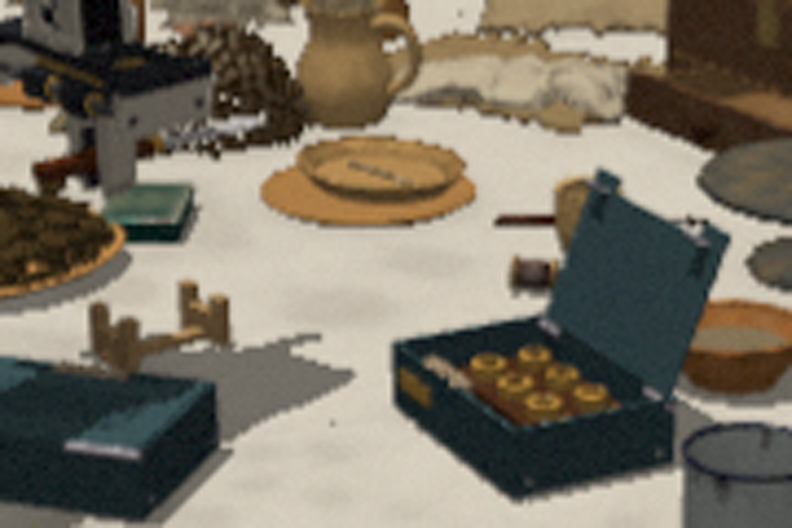

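View pics/w21.png

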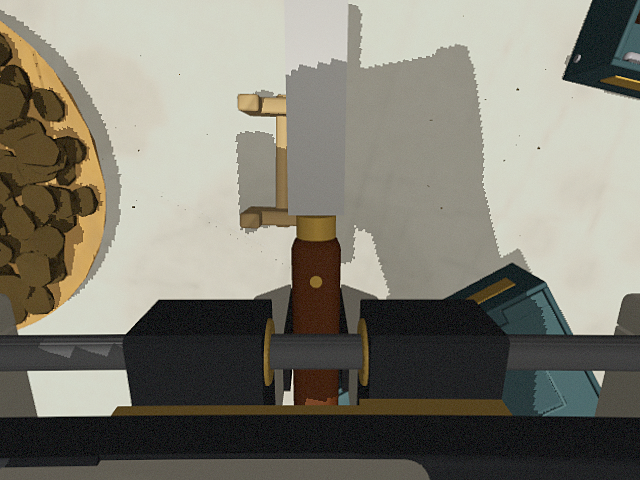

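```bash
python3 -m inch '[{"dx":0.0,"dy":0.032,"dz":-0.014,"yaw":0,"gripper":1},{"dx":0.01,"dy":0.031,"dz":-0.014,"yaw":0,"gripper":1},{"dx":0.02,"dy":0,"dz":0,"yaw":0,"gripper":1},{"dx":0.02,"dy":0,"dz":0,"yaw":0,"gripper":1},{"dx":0,"dy":0,"dz":0,"yaw":0,"gripper":1}]'
python3 - <<'E'
from h import *
s,M,p=st((480,325.1,70),-76.4); c=shot('wrist','w22');shot('side','s22')
a=cv2.imread('pics/s22.png')[170:260,200:320]; cv2.imwrite('pics/s22z.png',cv2.resize(a,None,fx=6,fy=6,interpolation=cv2.INTER_CUBIC))
E
```

```text
clock: 21.55
tool_pos: [486.1, 311.1, 98.4]
tool_rot: [0.459, 0.547, -0.423, 0.559]
force: [-0.7, -0.8, -1.5]
grip_width: 17.5
t 21.55 p [486.1 311.1  98.4] zaz -77.1 tilt 3.07 q [-1.05  0.51  0.54  1.92 -0.37  0.76 -1.65] F [-0.7 -0.8 -1.5] M [-0.09  0.28 -0.  ] w 17.5
 tool delta mm [ 28.5  -4.2 -14.5]
 yaw -0.0122
```

View pics/w22.png

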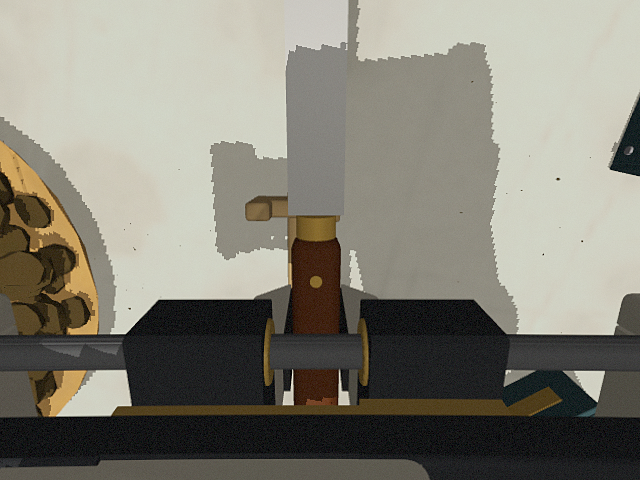

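View pics/s22z.png

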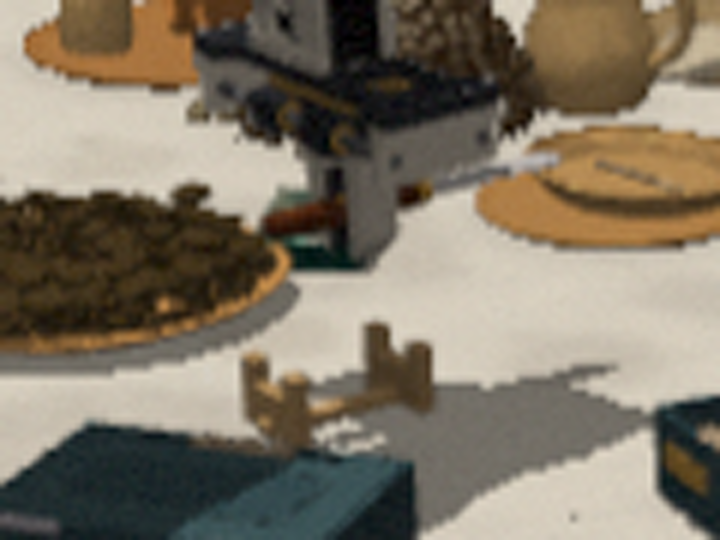

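```bash
python3 -m inch '[{"dx":0.014,"dy":-0.004,"dz":-0.0145,"yaw":-0.012,"gripper":1},{"dx":0.014,"dy":0,"dz":0,"yaw":0,"gripper":1},{"dx":0,"dy":0,"dz":0,"yaw":0,"gripper":1}]'
python3 - <<'E'
from h import *
s,M,p=st((480,325.1,13),-76.4); c=shot('wrist','w23'); print(M.round(3))
E
```

```text
clock: 21.95
tool_pos: [481.4, 326.7, 73.2]
tool_rot: [0.458, 0.549, -0.417, 0.561]
force: [-0.1, -1.4, -1.3]
grip_width: 17.9
t 21.95 p [481.4 326.7  73.2] zaz -76.42 tilt 3.43 q [-1.05  0.55  0.51  1.93 -0.4   0.7  -1.64] F [-0.1 -1.4 -1.3] M [-0.12  0.22  0.03] w 17.9
 tool delta mm [60.  -5.1  2.6]
 yaw -0.0004
[[ 0.049  0.971  0.235]
 [ 0.034  0.233 -0.972]
 [-0.998  0.056 -0.022]]
```

View pics/w23.png

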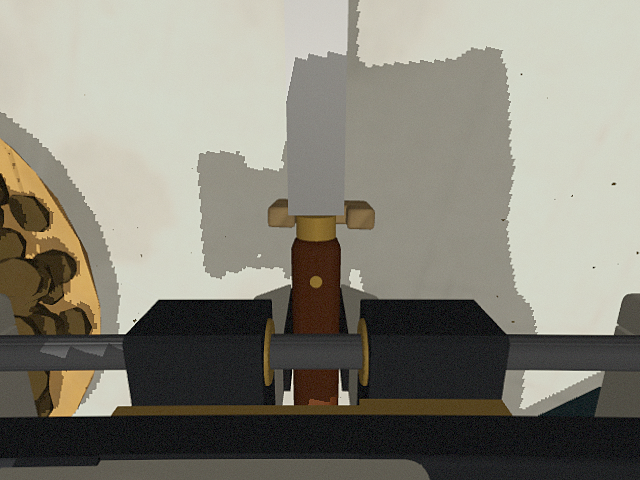

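```bash
python3 - <<'E'
from h import *
c=load('w23'); s,M,p=st()
for u,v in [(269,203),(374,203),(269,226),(374,226)]:
    q=ray(c,u,v,40); print(q.round(1),((q-p)@M).round(1))
for u,v in [(293,250),(339,250),(297,228),(337,228)]:
    q=ray(c,u,v,p[2]+28); print('handle',((q-p)@M).round(1))
E
```

```text
t 22.0 p [481.4 327.3  73.8] zaz -76.4 tilt 3.46 q [-1.05  0.55  0.51  1.93 -0.4   0.7  -1.64] F [-1.   0.6 -1.1] M [-0.06  0.28  0.02] w 17.4
[516.  359.6  40. ] [ 36.6  39.2 -22.6]
[528.7 307.5  40. ] [35.4 39.4 31. ]
[504.3 357.2  40. ] [ 35.9  27.3 -22.9]
[517.2 304.3  40. ] [34.7 27.5 31.4]
handle [-26.   33.5  -6.9]
handle [-26.4  33.6   9.7]
handle [-25.6  41.5  -5.3]
handle [-25.9  41.6   8.8]
```

```bash
python3 -m inch '[{"dx":0.02,"dy":-0.001,"dz":0.0027,"yaw":0,"gripper":1},{"dx":0.015,"dy":0,"dz":0,"yaw":0,"gripper":1},{"dx":0,"dy":0,"dz":0,"yaw":0,"gripper":1}]'
python3 - <<'E'
from h import *
s,M,p=st((484.5,326.7,13),-76.4); c=shot('wrist','w24')
for u,v in [(269,203)]: pass
E
```

```text
clock: 22.3
tool_pos: [483.5, 326.6, 38.6]
tool_rot: [0.458, 0.549, -0.416, 0.562]
force: [0.0, 1.0, -1.4]
grip_width: 17.6
t 22.3 p [483.5 326.6  38.6] zaz -76.35 tilt 3.57 q [-1.02  0.6   0.47  1.95 -0.44  0.63 -1.6 ] F [ 0.   1.  -1.4] M [-0.15  0.23 -0.01] w 17.6
 tool delta mm [25.6 -0.4  0.7]
 yaw 0.0009
```

View pics/w24.png

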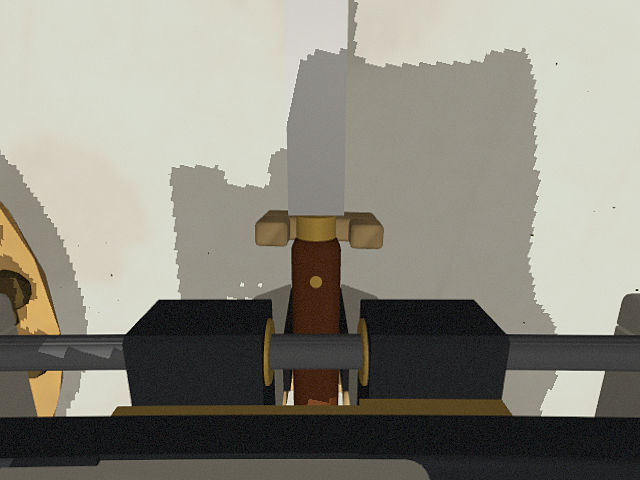

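```bash
python3 -m inch '[{"dx":0.012,"dy":0,"dz":0.001,"yaw":0,"gripper":1},{"dx":0.008,"dy":0,"dz":0,"yaw":0,"gripper":1},{"dx":0,"dy":0,"dz":0,"yaw":0,"gripper":1}]'
python3 - <<'E'
from h import *
s,M,p=st((484.5,326.7,13),-76.4); shot('side','s24')
a=cv2.imread('pics/s24.png')[170:260,200:320]; cv2.imwrite('pics/s24z.png',cv2.resize(a,None,fx=6,fy=6,interpolation=cv2.INTER_CUBIC))
E
```

```text
clock: 22.65
tool_pos: [486.2, 326.9, 19.2]
tool_rot: [0.459, 0.549, -0.415, 0.562]
force: [-0.0, -0.1, -0.8]
grip_width: 17.7
t 22.65 p [486.2 326.9  19.2] zaz -76.36 tilt 3.73 q [-1.    0.62  0.45  1.96 -0.47  0.59 -1.58] F [-0.  -0.1 -0.8] M [-0.11  0.28 -0.  ] w 17.7
 tool delta mm [ 6.1 -2.  -0. ]
 yaw 0.0006
```

View pics/s24z.png

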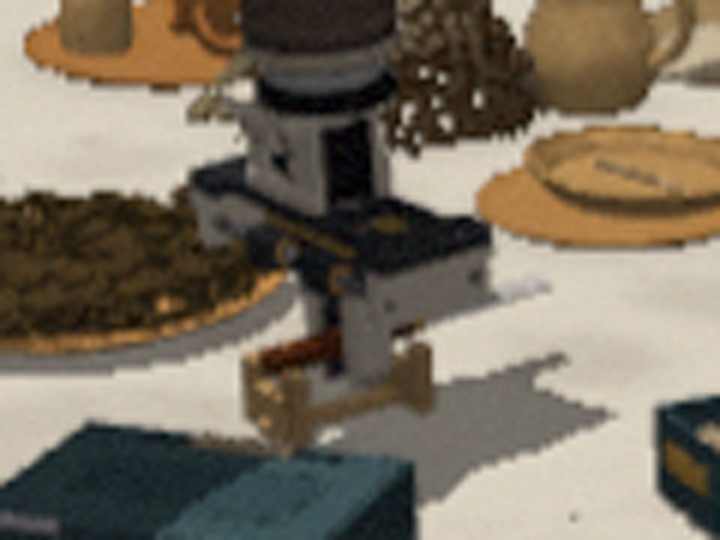

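```bash
python3 -m inch '[{"dx":0.004,"dy":-0.001,"dz":0,"yaw":0,"gripper":1},{"dx":0.002,"dy":0,"dz":0,"yaw":0,"gripper":1},{"dx":0,"dy":0,"dz":0,"yaw":0,"gripper":1}]'
python3 - <<'E'
from h import *
s,M,p=st()
E
python3 -m inch '[{"dx":0.003,"dy":0,"dz":0,"yaw":0,"gripper":1},{"dx":0,"dy":0,"dz":0,"yaw":0,"gripper":1}]'
python3 - <<'E'
from h import *
s,M,p=st()
E
```

```text
clock: 23.0
tool_pos: [486.0, 327.2, 13.6]
tool_rot: [0.46, 0.549, -0.415, 0.562]
force: [-0.0, 1.1, -1.3]
grip_width: 17.5
t 23.0 p [486.  327.2  13.6] zaz -76.37 tilt 3.8 q [-0.99  0.63  0.44  1.96 -0.47  0.58 -1.58] F [-0.   1.1 -1.3] M [-0.09  0.25 -0.02] w 17.5
clock: 23.2
tool_pos: [486.2, 327.5, 10.6]
tool_rot: [0.46, 0.549, -0.414, 0.562]
force: [-0.0, -0.0, -1.7]
grip_width: 17.7
t 23.2 p [486.2 327.5  10.6] zaz -76.36 tilt 3.83 q [-0.99  0.64  0.43  1.96 -0.48  0.57 -1.57] F [-0.  -0.  -1.7] M [-0.13  0.3   0.03] w 17.7
```

```bash
python3 -m inch '[{"dx":0.002,"dy":0,"dz":0,"yaw":0,"gripper":1},{"dx":0,"dy":0,"dz":0,"yaw":0,"gripper":1}]'
python3 - <<'E'
from h import *
s,M,p=st(); shot('side','s25')
a=cv2.imread('pics/s25.png')[170:260,200:320]; cv2.imwrite('pics/s25z.png',cv2.resize(a,None,fx=6,fy=6,interpolation=cv2.INTER_CUBIC))
E
```

```text
clock: 23.4
tool_pos: [486.6, 327.7, 9.0]
tool_rot: [0.46, 0.549, -0.414, 0.562]
force: [-1.0, -1.6, 1.2]
grip_width: 17.6
t 23.4 p [486.6 327.7   9. ] zaz -76.37 tilt 3.87 q [-0.99  0.64  0.43  1.96 -0.48  0.57 -1.57] F [-1.  -1.6  1.2] M [-0.26  0.56  0.01] w 17.6
```

View pics/s25z.png

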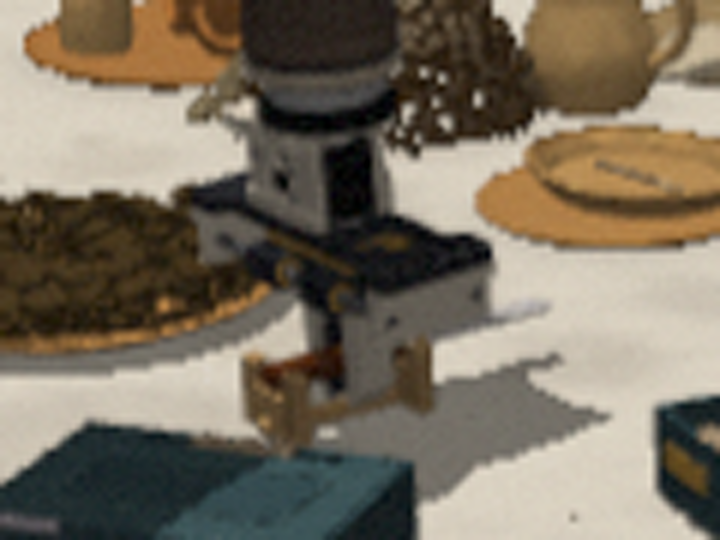

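```bash
python3 -m inch '[{"dx":0,"dy":0,"dz":0,"yaw":0,"gripper":0.7},{"dx":0,"dy":0,"dz":0,"yaw":0,"gripper":0.5},{"dx":0,"dy":0,"dz":0,"yaw":0,"gripper":0.5},{"dx":0,"dy":0,"dz":0,"yaw":0,"gripper":0.4},{"dx":0,"dy":0,"dz":0,"yaw":0,"gripper":0.4}]'
python3 - <<'E'
from h import *
s,M,p=st(); c=shot('wrist','w26')
E
```

```text
clock: 23.95
tool_pos: [487.0, 328.0, 9.2]
tool_rot: [0.46, 0.549, -0.414, 0.562]
force: [-0.6, -0.0, 0.3]
grip_width: 52.2
t 23.95 p [487.  328.    9.2] zaz -76.36 tilt 3.92 q [-0.99  0.64  0.43  1.96 -0.48  0.57 -1.57] F [-0.6 -0.   0.3] M [-0.05  0.23  0.06] w 52.2
```

View pics/w26.png

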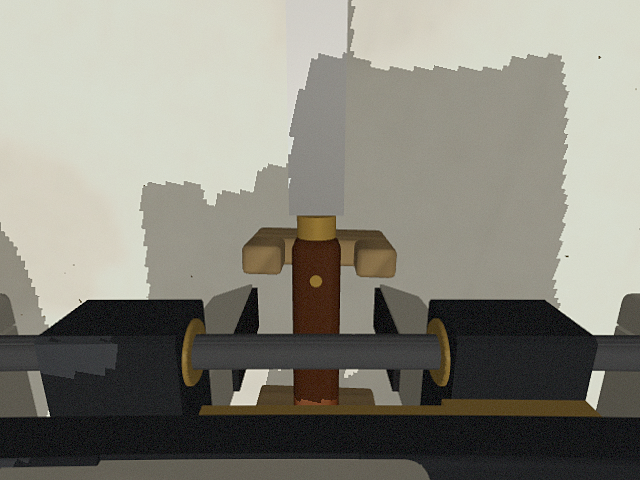

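```bash
python3 -m inch '[{"dx":-0.02,"dy":0,"dz":0,"yaw":0,"gripper":0.4},{"dx":-0.03,"dy":0,"dz":0,"yaw":0,"gripper":0.4},{"dx":-0.04,"dy":0,"dz":0,"yaw":0,"gripper":0.4},{"dx":-0.045,"dy":0,"dz":0,"yaw":0,"gripper":0.4},{"dx":-0.045,"dy":0,"dz":0,"yaw":0,"gripper":0.4},{"dx":-0.03,"dy":0,"dz":0,"yaw":0,"gripper":0.4},{"dx":0,"dy":0,"dz":0,"yaw":0,"gripper":0.4},{"dx":0,"dy":0,"dz":0,"yaw":0,"gripper":0.4}]'
python3 - <<'E'
from h import *
s,M,p=st(); c=shot('wrist','w27'); shot('side','s27'); shot('top','t27')
a=cv2.imread('pics/s27.png')[160:280,200:400]; cv2.imwrite('pics/s27z.png',cv2.resize(a,None,fx=4,fy=4,interpolation=cv2.INTER_CUBIC))
E
```

```text
clock: 24.8
tool_pos: [474.3, 318.4, 225.7]
tool_rot: [0.46, 0.549, -0.415, 0.562]
force: [-0.4, -0.8, -0.5]
grip_width: 55.1
t 24.8 p [474.3 318.4 225.7] zaz -76.42 tilt 3.75 q [-1.17  0.34  0.64  1.81 -0.25  1.01 -1.77] F [-0.4 -0.8 -0.5] M [-0.08  0.23 -0.03] w 55.1
```

View pics/w27.png

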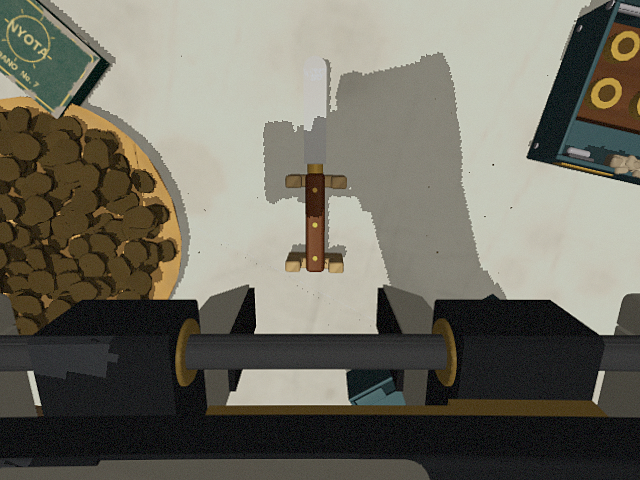

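View pics/s27z.png

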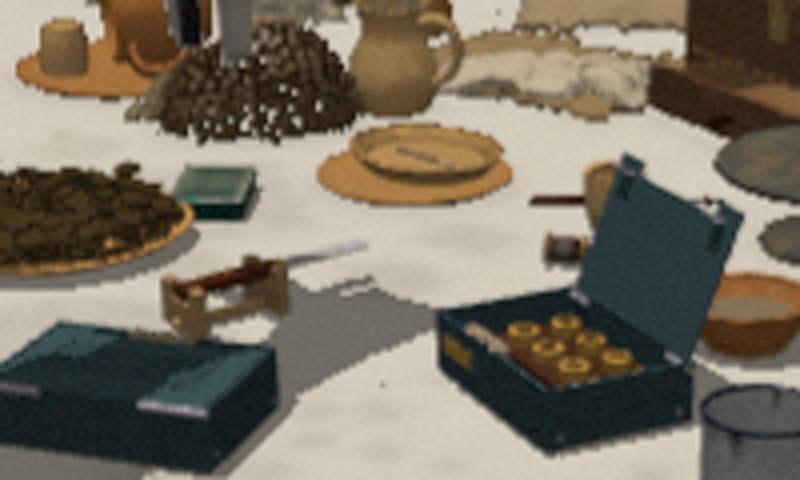

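View pics/t27.png

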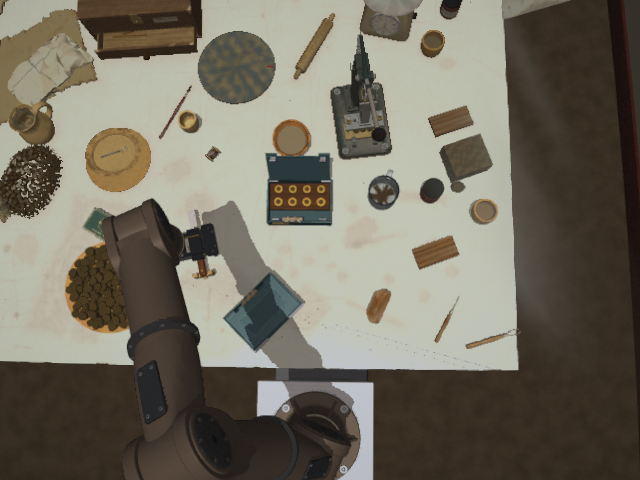

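```bash
python3 - <<'E'
from h import *
c=load('w27'); W=cloud(c)
def med(u,v,d=3): return np.nanmedian(W[v-d:v+d+1,u-d:u+d+1].reshape(-1,3),0).round(1)
for u,v in [(315,265),(315,225),(315,195),(316,150),(317,110),(317,70)]: print(u,v,med(u,v))
for n,u,v,h in [('butt',315,271,35),('tip',318,58,34),('crF',285,176,40),('crF2',347,176,40),('crF3',287,187,40),('crF4',345,187,40),('crR',286,255,40),('crR',344,254,40)]: print(n,ray(c,u,v,h).round(1))
c=load('t27'); W=cloud(c)
m=(W[...,2]>62)&(W[...,0]>660)&(W[...,0]<790)&(W[...,1]>-40)&(W[...,1]<145)&(W[...,2]<200)
q=W[m]; k=np.polyfit(q[:,2],q[:,0],1); print(len(q),'lid lean',k, 'angle',1.5708+np.arctan(k[0]))
for n,u,v in [('FL',267,223),('FR',332,222)]: print(ray(c,u,v,52), ray(load('top0'),u,v,52))
a=np.abs(cv2.absdiff(load('t27')['img'],load('top0')['img'])).max(-1); print([a[y0:y1,x0:x1].mean().round(1) for x0,x1,y0,y1 in [(367,400,168,210),(418,445,176,204),(468,498,197,224),(410,460,233,270)]])
E
```

```text
315 265 [438.7 314.5  39.1]
315 225 [476.2 323.4  39.6]
315 195 [503.2 329.9  39.3]
316 150 [541.9 338.6  33.3]
317 110 [575.4 345.7  33.3]
317 70 [606.8 353.2  33.4]
butt [431.7 312.9  35. ]
tip [616.  354.6  34. ]
crF [513.3 360.1  40. ]
crF2 [526.4 306.   40. ]
crF3 [504.2 356.2  40. ]
crF4 [516.6 305.3  40. ]
crR [441.9 343.3  40. ]
crR [456.  290.5  40. ]
1443 lid lean [3.80055973e-01 6.84558881e+02] angle 1.9339959198059558
[579.84685064 138.89429871  52.        ] [579.84685064 138.89429871  52.        ]
[584.62898246 -40.65387316  52.        ] [584.62898246 -40.65387316  52.        ]
[np.float64(10.9), np.float64(9.6), np.float64(12.4), np.float64(13.3)]
```

```bash
python3 - <<'E'
from rig import job
print(job.job_done())
E
```

```text
the job is handed in; nothing more can be done
None
```

The job is done and handed in after about 25 s of the 72 s allowed; `job_done` gave no verdict. The lid stands open by itself and the knife is back in its rest.

**What I did**
- The interface gives no tilt command, so I got the slant by pressing the knife's handle on the table's front edge. It turned in the grip to about 40° tip-down from the tool frame, about 37° from level.
- I slipped the tip into the clay-free end of the slot, on the -y side. That end was about 44 mm open, and the tip went in past the lid's edge.
- I levered the lid up over the front rim until it sprang free. I then lifted it with the blade and pushed it past vertical, and it fell open.
- I laid the knife back in both notches and drew the gripper clear.

**Last checks**
- **Lid:** the depth image gives about 1.93 rad; it needs more than 1.8.
- **Knife:** it lies level, with handle top at 39 mm and blade at 33 mm along its length. It points about 13° in world, in line with the rest within about 1°, and sits in both notches.
- **Case and bystanders:** the before and after top pictures show no visible shift. I did not measure the case's or the bystanders' displacement.
- **Forces:** the wrist force read under about 4 N at every stop while the knife was at the case. It was not read during the moves themselves.
- **Robot:** the fingers were clear, with the tool tip 226 mm above the table.

**Disagreements**
- The blade met the rim about 2 mm lower than I had computed.
- The tool drifted to a tilt of about 3.8° over the run. Neither of these mattered.

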